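Insulation-test the heat sinks on the index table

ROBOT

A 7-joint arm with a two-finger parallel gripper is mounted at the origin on the work surface; the furniture and walls round the work are solid. World frame = base frame: x ahead of the robot, y to its left, z up, the work surface at z = 0. Lengths are in m, angles in rad, forces in N, time in s.
With the tool pointing down it reaches from about 0.425 to 0.95 m from the base axis. Payload 4.7 kg.
Tool frame: the origin (TCP) lies at the very end of the fingers, on their centre line; the grasp point (between the pads) lies 19 mm behind it (ctrl.hold_point_z is the z of the grasp point in the tool frame, in m); z points along the fingers, y is the line along which they close (so a half turn about z gives the same grasp; the last joint's range is limited). The gripper opens to 85 mm and grips with 20 to 120 N. Pads are 22 mm wide; open, the fingers measure 114 mm over their backs; the gripper's body (76 mm by 85 mm) begins 54 mm behind the grasp point. The pads swing forward as they close: fully open they stand 13 mm farther back than shut.
Start: joints at [1.287, 0.469, -0.049, 1.532, 0.024, 1.141, -0.082], TCP at [0.17, -0.653, 0.202] pointing down, gripper open.
Joint ranges: [-2.59, 2.59], [-0.33, 1.99], [-1.39, 1.29], [0.1, 2.45], [-1.04, 4.18], [0.21, 1.99], [-2.66, 2.66]. Speed limits (rad/s): [2.57, 2.57, 3.14, 3.14, 3.14, 3.14, 3.14].

INTERFACE

Orientations are given as a unit quaternion [w, x, y, z].
In Python, from rig import ctrl gives the robot as it stands.
- The arm moves only by the tool send_rows, never from a script. Its argument "series" is one flat list of numbers, 7 for each row, row after row: the finger opening in mm, from 0 to 85.4, then the shift along the tool's x, y, z in mm, then the turn, a rotation vector about the tool's x, y, z in degrees. A call has 1 to 20 rows; each row shifts and turns the commanded pose from where the row before left it, along the tool's axes as they then stand; what a row does not reach is not made up. A row lasts 1/10 s, in which the tool goes at most 50 mm and 8.59 degrees, less where a joint would pass 70% of its speed; a pose out of reach is approached as far as the arm can. A call is refused whole if a number of a shift passes 50 or a number of a turn 8.59, either way. A call with a gripper value outside its range is refused whole. The fingers move at their own pace and stop on an object; "newtons" is the grip in N (left out, the last holds). Time passes only in rows, so rows that do not move let the fingers close. It gives the time, the measured TCP pose, the force, the opening and the grip force at its end, in the units of the state.
- ctrl.state(): the state, without advancing time (a new reading comes with each control period).
- ctrl.capture(name): name is "side" or "top"; returns a dict with "pixels" (480x640x3 uint8, red, green, blue), "intrinsics" (3x3 intrinsics, pixels), "dist_coeffs" ([k1, k2, p1, p2, k3] as OpenCV has them; the pictures are not rectified), "rvec" (rotation vector, rad) and "tvec" (3), from world to camera coordinates, as OpenCV has them. Camera axes: x right, y down, z forward; pixel columns grow to the right and rows downward; lengths in m; the calibration is good to about 2 mm. A picture is of the moment at which its call begins. There is no depth.
- ctrl.job_done(): hands the job in; it is judged then, once.
The state is a dict: "time": time; "qpos": joint angles; "joint_velocities": joint speeds; "joint_torque": joint torques, N m; "tool_pos": TCP position; "eef_rot": TCP orientation; "force": force on the tool from outside, world axes, zero at the start; "ft_torque": the same for the moment, N m; "opening": finger opening in m; "grip_force": force on a finger pad.
Only numpy, scipy, OpenCV 4.12 (cv2) and the standard library are available. Lean on these libraries where they do the work, as an engineer would, in place of code of your own. Each camera call takes 0.05 s, during which the arm holds its last target. There are 200 camera calls.

TASK

Give each heat sink on the round index table its insulation test: turn the table by its handles, click by click, until the next heat sink stands centred under the probe head, tilt the control box's stick fully over to the green-arrow side so that the head's two spring probes press on the heat sink, hold it there for three seconds, then let the stick go back to its centre, and go on to the next, skipping empty stands. Test them in the order in which turning the table anticlockwise (seen from above) brings them to the head, never turn the table while the head is down, and when all are tested stand every one of them upright on the floor of the upper blue tray. Leave the other things on the bench alone.

Things in the scene. Friction and masses are not known exactly. Their poses are not given: they have to be found in the camera images.
- sink_1: black finned aluminium heat sink with a power transistor, a solid block 102 (its x) x 36 (its y) x 54 mm high, 160 g, grasp it across its 36 mm; origin at the centre of its underside, z up. Starts on the stand a quarter turn before the head, so it comes under it first. May be absent (None)
- sink_2: silver finned aluminium heat sink with a power transistor, a solid block 102 (its x) x 36 (its y) x 50 mm high, 160 g, grasp it across its 36 mm; origin at the centre of its underside, z up. Starts on the stand half a turn from the head, comes under it second. May be absent (None)
- sink_3: black finned aluminium heat sink with a power transistor, a solid block 102 (its x) x 36 (its y) x 54 mm high, 160 g, grasp it across its 36 mm; origin at the centre of its underside, z up. Starts on the stand three quarters of a turn before the head, comes under it third. May be absent (None)
- turntable (a joint): angle of the round aluminium index table (300 mm wide, surface 48 mm above the bench), rad, growing anticlockwise seen from above; starts near 0, range -0.5 to 7.2. A spring plunger makes it click and hold at every multiple of 0.785 (eight a turn; two clicks = a quarter turn = one stand); turning takes 3 to 4 N at a handle. Four rubber stands lie flush at quarter turns, 90 mm from the axis
- axis (a point): centre of the table's surface, on its axis (a hub 44 mm wide rises 26 mm there); does not turn with the table. Its y points to the test spot and the press column behind it, z up. At table angle 0 heat sink 1 is at its +x, 2 at -y, 3 at -x
- test_spot (a point): spot on the table under the probe head, 90 mm from the axis along its y (same axes); a heat sink on a stand here lies along x. The black head, 80 (x) x 46 mm, hangs with its underside 117 mm over the table at rest (can rise 52 mm), two probe tips 33 mm lower at x = +-26 mm. The press arm over it is 60 mm wide, from the column (190 mm from the axis) to 50 mm from it, 200 to 290 mm over the table
- post_1 (a point): grip point of one of the four identical upright black turning handles on the table's rim: barrel 23 mm in diameter, from 33 to 83 mm above the table surface (this point is 65 mm above it), 128 mm from the axis, halfway between two stands. Pinch or push it to turn the table
- post_2 (a point): grip point of one of the four identical upright black turning handles on the table's rim: barrel 23 mm in diameter, from 33 to 83 mm above the table surface (this point is 65 mm above it), 128 mm from the axis, halfway between two stands. Pinch or push it to turn the table
- post_3 (a point): grip point of one of the four identical upright black turning handles on the table's rim: barrel 23 mm in diameter, from 33 to 83 mm above the table surface (this point is 65 mm above it), 128 mm from the axis, halfway between two stands. Pinch or push it to turn the table
- post_4 (a point): grip point of one of the four identical upright black turning handles on the table's rim: barrel 23 mm in diameter, from 33 to 83 mm above the table surface (this point is 65 mm above it), 128 mm from the axis, halfway between two stands. Pinch or push it to turn the table
- stick (a joint): tilt of the spring-centred stick, rad: 0 upright, positive to the green arrow, range -0.43 to 0.43; springs back when let go. Full tilt takes about 4 N at the knob, 10 N with the probes pressing. The head follows at once, 0.12 m down per rad (up towards the white arrow); the probes touch a heat sink on its stand at 0.25 (black) or 0.29 rad (silver) and press well from 0.34 rad
- stick_grip (a point): middle of the stick's black knob (upright barrel 28 mm in diameter, 46 mm high, this point at its middle, 141 mm above the bench), 96 mm above the pivot; moves with the stick. The box is 115 x 125 x 46 mm and fixed to the bench
- stick_box: grey control box of the stick, 115 (x) x 125 (y) x 46 mm, origin at the centre of its underside, z up; the stick's pivot is 45 mm above this origin and it tilts about the box's x axis, towards -y (green arrow) for positive angles and towards +y (white arrow) for negative ones
- head (a joint): how far the probe head is lowered from its rest, m (0.12 x the stick's tilt)
- tray: loose stack of two blue trays, 240 (x) x 160 (y) mm, 80 mm high (rim 256 x 176), 1.2 kg; heat sinks go into the upper one, inside 230 x 150 mm, walls 29 mm high; origin at the centre of the stack's underside, the upper tray's floor 51 mm above it. Three heat sinks fit side by side with their long side along its y, 70 mm apart
- board: green circuit board lying on the bench, 120 x 75 x 16 mm; a bystander
- multimeter: yellow multimeter lying on the bench, 171 x 87 x 47 mm; a bystander

How it is judged:
On the way, in this order (a step that is already met when the one before it is completed fails the run):
1. heat sink 1 (black) stands centred within 25 mm of the test spot and the probes press on it with more than 1 N for 2 s (contact force between head and sink_1 above 1 N and horizontal distance between sink_1 and test_spot below 0.025 m and angle between sink_1's own z axis and vertical below 0.15 rad), for 2 s.
2. heat sink 2 (silver) stands centred within 25 mm of the test spot and the probes press on it with more than 1 N for 2 s (contact force between head and sink_2 above 1 N and horizontal distance between sink_2 and test_spot below 0.025 m and angle between sink_2's own z axis and vertical below 0.15 rad), for 2 s.
3. heat sink 3 (black) stands centred within 25 mm of the test spot and the probes press on it with more than 1 N for 2 s (contact force between head and sink_3 above 1 N and horizontal distance between sink_3 and test_spot below 0.025 m and angle between sink_3's own z axis and vertical below 0.15 rad), for 2 s.
At the end, for the whole second after the job is handed in: every heat sink present stands upright (within 0.12 rad) at rest on the floor of the upper blue tray, and the stick is back at its centre (within 0.05 rad) (value of joint stick between -0.05 and 0.05 rad and x of sink_1 in the frame of tray between -0.1 and 0.1 m and y of sink_1 in the frame of tray between -0.06 and 0.06 m and z of each of sink_1, sink_2, sink_3 in the frame of tray below 0.058 m and angle between each of sink_1, sink_2, sink_3's own z axis and vertical below 0.12 rad and linear speed of each of sink_1, sink_2, sink_3 below 0.02 m/s and x of sink_2 in the frame of tray between -0.1 and 0.1 m and y of sink_2 in the frame of tray between -0.06 and 0.06 m and x of sink_3 in the frame of tray between -0.1 and 0.1 m and y of sink_3 in the frame of tray between -0.06 and 0.06 m); the robot touches nothing.
It fails at once if the table is turned while the probe head is down (head lowered over 30 mm and table faster than 0.4 rad/s) (value of joint head above 0.03 m and (velocity of joint turntable above 0.4 rad/s or velocity of joint turntable below -0.4 rad/s)).
It fails at once if the multimeter is moved more than 4 cm (distance of multimeter from where it was at the start of the episode above 0.04 m).
It fails at once if the board is moved more than 4 cm (distance of board from where it was at the start of the episode above 0.04 m).
Of sink_1, sink_2, sink_3 only 2 to 3 are there at a start; the rules pass over those that are not, and their reading is None.
At some moment in a run one of tray may be knocked a few centimetres aside while the robot is not near it.
Once in a run the grip may slacken for a moment while it holds something.
It also fails if it takes over 210 s, if anything falls off the work surface, if the arm or the gripper's body presses on something with over 40 N, if the wrist force passes 120 N, or if a joint passes its speed limit or range.

## Working session

There is one attempt and no reset: what is moved stays moved. The work goes in short steps, Python scripts to look and compute and a tool call to move; the robot and the scene stay as the last step left them, time stands still between calls to the robot, and variables do not carry over. Pictures are saved under pics/ and viewed, at most 14 in all, crops included, and the job is handed in when it is done.

Besides the shell and the picture viewer there is one more tool, called after "Call:" by a JSON object that holds its "name" and its "arguments", one argument or row to a line. send_rows: Moves the arm, as the interface text tells. Its arguments: {"type":"object","properties":{"series":{"type":"array"},"newtons":{"type":"number"}},"required":["series"]}

```bash
mkdir -p pics; cat > h.py <<'E'
import numpy as np, cv2
from rig import ctrl
from scipy.spatial.transform import Rotation as R
def cap(n,name=None):
    c=ctrl.capture(n)
    if name: cv2.imwrite(f'pics/{name}.png',c['pixels'][:,:,::-1])
    return c
def ray(c,px,z):
    p=cv2.undistortPoints(np.array(px,float).reshape(-1,1,2),np.array(c['intrinsics']),np.array(c['dist_coeffs'])).reshape(-1,2)
    M=cv2.Rodrigues(np.array(c['rvec'],float))[0]; t=np.array(c['tvec'],float).ravel()
    o=-M.T@t; d=np.c_[p,np.ones(len(p))]@M
    return o+d*((z-o[2])/d[:,2])[:,None]
def proj(c,P):
    return cv2.projectPoints(np.array(P,float).reshape(-1,1,3),np.array(c['rvec'],float),np.array(c['tvec'],float),np.array(c['intrinsics']),np.array(c['dist_coeffs']))[0].reshape(-1,2)
E
python3 - <<'E'
from h import *
for n in ('top','side'):
    c=cap(n,n+'0'); M=cv2.Rodrigues(np.array(c['rvec'],float))[0]
    print(n,-M.T@np.array(c['tvec']).ravel(),M[2])
s=ctrl.state();print(s['tool_pos'],s['eef_rot'],R.from_quat(np.roll(s['eef_rot'],-1)).as_matrix().round(3),s['time'])
E
```

```text
top [0.26255057 0.10045945 1.55335706] [ 0.15339912 -0.01031732 -0.98811045]
side [-0.70558246 -0.06460232  1.01258394] [ 0.78631674  0.11799216 -0.60645183]
[ 0.17000861 -0.65265691  0.20124379] [-8.75418819e-04  9.91894538e-01  1.27060783e-01 -1.28251850e-04] [[ 0.968  0.252 -0.   ]
 [ 0.252 -0.968  0.002]
 [-0.    -0.002 -1.   ]] 0.1
```

View pics/top0.png

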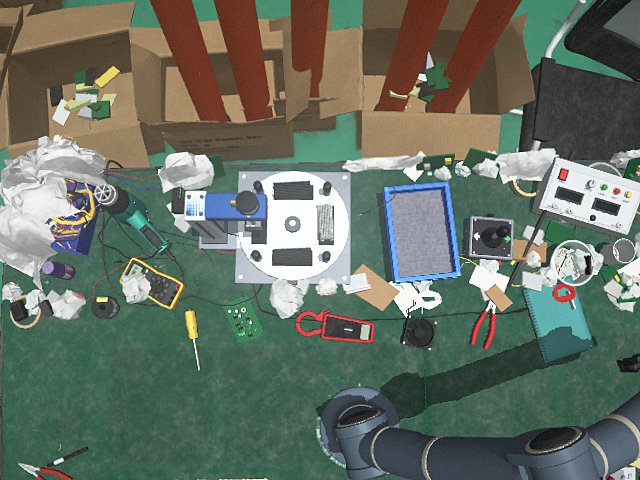

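View pics/side0.png

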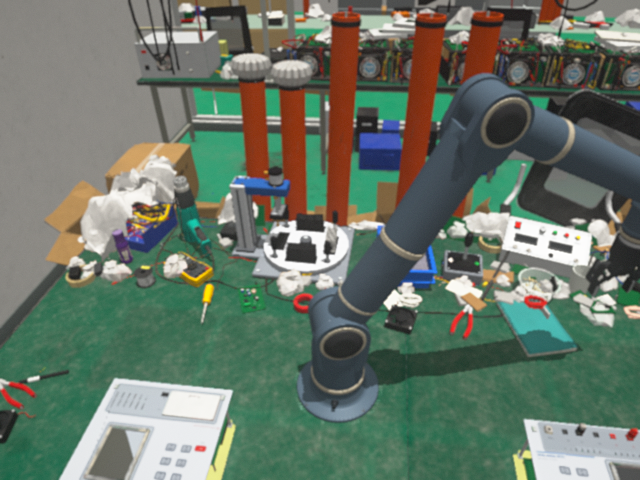

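The top view shows the table centred near (292,224) with sinks 1 (black, 293,190), 2 (silver, 325,224) and 3 (black, 292,257) all present. The press column is to the left (+y), the tray is at (422,232) and the stick box at (490,238).

```bash
python3 - <<'E'
from h import *
c=cap('top'); im=c['pixels'][:,:,::-1]
cr=cv2.resize(im[150:300,180:360],None,fx=4.2,fy=4,interpolation=cv2.INTER_CUBIC)
cr=cv2.resize(im[155:295,230:365],(540,560),interpolation=cv2.INTER_CUBIC)
b=cv2.resize(im[200:270,460:525],(260,280),interpolation=cv2.INTER_CUBIC)
out=np.zeros((560,800,3),np.uint8); out[:,:540]=cr; out[:280,540:]=b
cv2.imwrite('pics/crop1.png',out)
hsv=cv2.cvtColor(im,cv2.COLOR_BGR2HSV)
# disc
m=((hsv[...,1]<40)&(hsv[...,2]>225)).astype(np.uint8); m[:, :230]=0;m[:,360:]=0;m[:160]=0;m[290:]=0
m=cv2.morphologyEx(m,cv2.MORPH_OPEN,np.ones((3,3)))
k=max(cv2.findContours(m,0,2)[0],key=cv2.contourArea)
P=ray(c,cv2.convexHull(k).reshape(-1,2),.048)[:,:2]
(x,y),r=cv2.minEnclosingCircle(P.astype(np.float32)); print('disc',x,y,r)
A=np.c_[2*P,np.ones(len(P))]; s=np.linalg.lstsq(A,(P**2).sum(1),rcond=None)[0]; print('fit',s[:2],np.sqrt(s[2]+s[0]**2+s[1]**2))
# tray blue
m=cv2.inRange(hsv,(100,120,60),(125,255,255)); m[:,:370]=0;m[:,470:]=0;m[:170]=0;m[295:]=0
k=max(cv2.findContours(m,0,2)[0],key=cv2.contourArea); 
ep=cv2.minAreaRect(ray(c,cv2.convexHull(k).reshape(-1,2),.08)[:,:2].astype(np.float32)); print('tray',ep)
# base plate grey and sinks
for nm,(u0,v0,u1,v1),z in (('s1',(262,172,318,204),.102),('s3',(262,242,318,272),.102)):
    g=im[v0:v1,u0:u1].max(2)<75
    k=max(cv2.findContours(g.astype(np.uint8),0,2)[0],key=cv2.contourArea).reshape(-1,2)+[u0,v0]
    print(nm,cv2.minAreaRect(ray(c,k,z)[:,:2].astype(np.float32)))
# box
g=im[205:270,460:525]; hs=hsv[205:270,460:525]
m=((hs[...,1]<45)&(hs[...,2]>90)).astype(np.uint8)
k=max(cv2.findContours(m,0,2)[0],key=cv2.contourArea).reshape(-1,2)+[460,205]
print('box',cv2.minAreaRect(ray(c,k,.046)[:,:2].astype(np.float32)))
gm=cv2.inRange(hs,(45,120,90),(80,255,255)); ys,xs=np.nonzero(gm); print('green',xs.mean()+460,ys.mean()+205,len(xs))
E
```

```text
disc 0.5286328196525574 0.1647053062915802 0.16331203281879425
fit [0.53798785 0.16629291] 0.1522168353340904
tray ((0.5101083517074585, -0.17473626136779785), (0.26059669256210327, 0.18377423286437988), 4.17959451675415)
s1 ((0.643765389919281, 0.20129814743995667), (0.002677526557818055, 0.018569396808743477), 8.321062088012695)
s3 ((0.42621612548828125, 0.14972777664661407), (0.06414919346570969, 0.0), -91.33096313476562)
box ((0.49521446228027344, -0.3730791211128235), (0.12384406477212906, 0.11464667320251465), 83.71180725097656)
green 503.52 242.0 25
```

View pics/crop1.png

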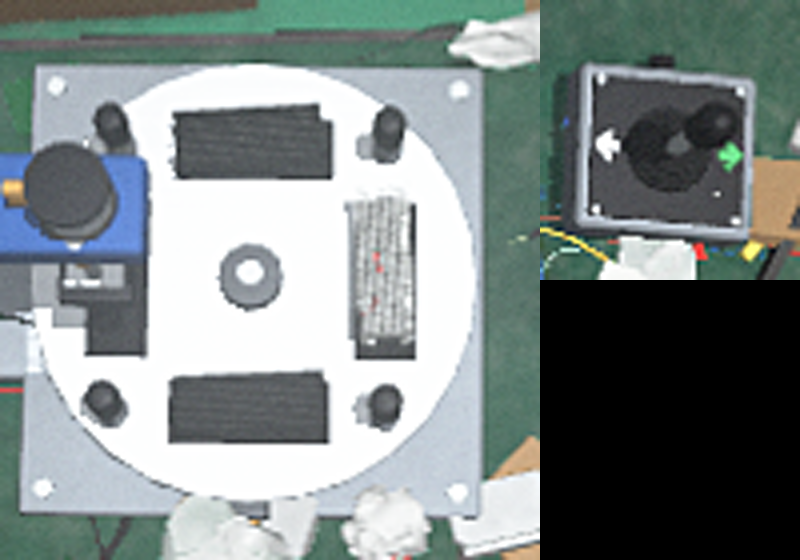

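The zoomed view shows the posts at crop (108,118), (390,125), (104,402), (386,404), the hub at (250,275), and the silver sink at (383,270). On the box the green arrow points right (−y), and the white arrow points left.

```bash
python3 - <<'E'
from h import *
c=cap('top')
f=lambda L:np.array(L,float)/4+[230,155]
h=ray(c,f([[250,271]]),.074);print('hub',h)
q=ray(c,f([[108,112],[392,118],[106,396],[386,396]]),.131)[:,:2];print('posts',q,q.mean(0),np.linalg.norm(q-q.mean(0),axis=1),np.degrees(np.arctan2(*(q-q.mean(0)).T[::-1])))
d=ray(c,f([[38,281],[477,281],[257,63],[257,500]]),.048)[:,:2];print('disc',(d[0,1]+d[1,1])/2,(d[2,0]+d[3,0])/2,d)
p=ray(c,f([[36,66],[483,70],[480,516],[20,512]]),.03)[:,:2];print('plate',p.mean(0),p)
print('s1',ray(c,f([[173,112],[320,104],[330,120]]),.102),'s3',ray(c,f([[170,380],[323,371],[328,443]]),.102))
g=lambda L:np.array(L,float)/4-[135,0]+[460,200]
print('knob',ray(c,g([[714,120]]),.164),'box corners',ray(c,g([[588,66],[756,82],[748,240],[578,225]]),.046))
b=ray(c,g([[588,66],[756,82],[748,240],[578,225]]),.046)[:,:2];print(b.mean(0))
cs=cap('side')
im=cs['pixels'][:,:,::-1]
a=cv2.resize(im[160:290,220:440],(800,473),interpolation=cv2.INTER_CUBIC)
for P in [(h[0,0],h[0,1],.074)]+[(x,y,.131) for x,y in q]+[(.495,-.373,.046)]: print(proj(cs,P).round(1))
cv2.imwrite('pics/crop2.png',a)
E
```

```text
hub [[0.54207522 0.16452202 0.074     ]]
posts [[0.63775712 0.25202745]
 [0.62931156 0.06919786]
 [0.45328383 0.25428085]
 [0.44917548 0.07765658]] [0.542382   0.16329069] [0.13027136 0.12810234 0.12734871 0.12657272] [  42.93503166  -47.26607776  134.3980771  -137.42455041]
disc 0.1609300385452491 0.5421118231970825 [[0.54359472 0.3087257 ]
 [0.53658905 0.01313438]
 [0.69165064 0.15867493]
 [0.392573   0.16356271]]
plate [0.53905296 0.1637033 ] [[0.69866355 0.31279916]
 [0.68821777 0.0030982 ]
 [0.3797994  0.01508347]
 [0.38953113 0.32383239]]
s1 [[0.64429893 0.21230597 0.102     ]
 [0.64735716 0.11561394 0.102     ]
 [0.63637029 0.10927379 0.102     ]] s3 [[0.46661913 0.21601722 0.102     ]
 [0.47017096 0.11734795 0.102     ]
 [0.42347662 0.1151397  0.102     ]]
knob [[ 0.49479637 -0.36976339  0.164     ]] box corners [[ 0.55383572 -0.32389323  0.046     ]
 [ 0.54035471 -0.44159992  0.046     ]
 [ 0.43136323 -0.42752904  0.046     ]
 [ 0.44471602 -0.30979039  0.046     ]]
[ 0.49256742 -0.37570314]
[[305.8 236.5]]
[[285.4 206.7]]
[[335.4 210.8]]
[[274.2 236.9]]
[[327.2 241. ]]
[[463.  261.6]]
```

View pics/crop2.png

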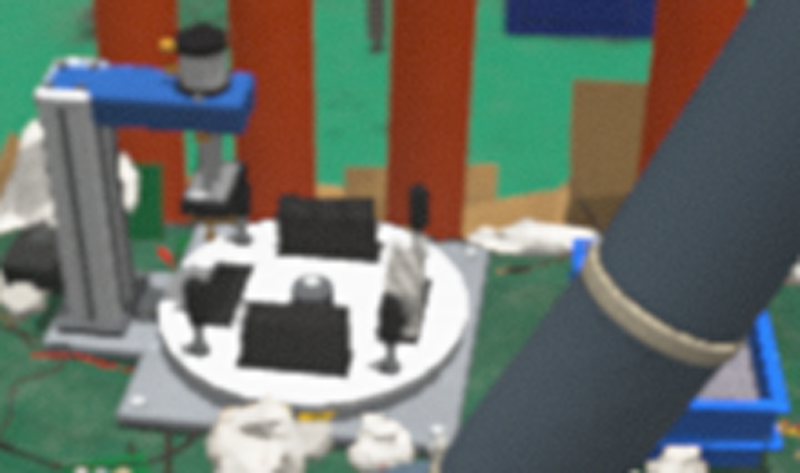

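Measured: axis (0.542, 0.163) with its frame at about −2°, post at (0.449, 0.078), tray (0.510, −0.175) at yaw +4°, and box (0.494, −0.374) at yaw −7° with green towards −y. Post radii come out at 127–130 mm (128 given), so these points are sound. I'll start moving.

Call:
{"name": "send_rows", "arguments": {
  "series": [60, 0, 0, -15, 0, 0, -7, 60, 0, 0, -15, 0, 0, -7, 60, 0, 0, -15, 0, 0, -7, 60, 0, 0, -15, 0, 0, -7, 60, 42, 0.4, 0, 0, 0, 0, 60, 42, 0.4, 0, 0, 0, 0, 60, 42, 0.4, 0, 0, 0, 0, 60, 42, 0.4, 0, 0, 0, 0, 60, 42, 0.4, 0, 0, 0, 0, 60, 42, 0.4, 0, 0, 0, 0, 60, 42, 0.4, 0, 0, 0, 0, 60, 42, 0.4, 0, 0, 0, 0, 60, 42, 0.4, 0, 0, 0, 0],
  "newtons": 25
}}

```text
time: 1.55
tool_pos: [0.4518, -0.3987, 0.2623]
eef_rot: [0.0, 0.932, 0.363, -0.0]
force: [0.8, -0.6, -0.1]
opening: 0.0602
grip_force: 0.0
```

```bash
cat >> h.py <<'E'
def go(x,y,z,yaw=None):
    """distance to target in tool axes (mm) + turn of tool y about tool z (deg); yaw=world angle of tool y (mod 180)"""
    s=ctrl.state(); M=R.from_quat(np.roll(s['eef_rot'],-1)).as_matrix(); p=np.array(s['tool_pos'])
    a=np.degrees(np.arctan2(M[1,1],M[0,1]))
    print('t',round(s['time'],1),'p',p.round(4),'yaw',a.round(1),'tilt',np.degrees(np.arccos(-M[2,2])).round(2),'F',np.round(s['force'],1),'open',round(s['opening']*1e3,1),'g',round(s['grip_force'],1),'q',np.round(s['qpos'],2))
    d=M.T@(np.array([x,y,z])-p)*1e3; t=None if yaw is None else -((yaw-a+90)%180-90)
    print('move',d.round(1),'norm',np.linalg.norm(d).round(),'turn z',t)
E
python3 -c "
from h import *
go(.449,.0776,.2,-47.4)"
```

```text
t 1.6 p [ 0.4518 -0.3987  0.2623] yaw -47.4 tilt 0.02 F [ 0.8 -0.6 -0.1] open 60.2 g 0.0 q [ 0.88  0.32 -0.3   1.62  0.1   1.21 -0.26]
move [ 320.3 -352.6   62.2] norm 480.0 turn z -0.012226054661198305
```

Call:
{"name": "send_rows", "arguments": {
  "series": [60, 29.1, -32.05, 0, 0, 0, 0, 60, 29.1, -32.05, 0, 0, 0, 0, 60, 29.1, -32.05, 0, 0, 0, 0, 60, 29.1, -32.05, 0, 0, 0, 0, 60, 29.1, -32.05, 0, 0, 0, 0, 60, 29.1, -32.05, 0, 0, 0, 0, 60, 29.1, -32.05, 0, 0, 0, 0, 60, 29.1, -32.05, 0, 0, 0, 0, 60, 29.1, -32.05, 0, 0, 0, 0, 60, 29.1, -32.05, 0, 0, 0, 0, 60, 29.1, -32.05, 0, 0, 0, 0, 60, 0, 0, 31, 0, 0, 0, 60, 0, 0, 31, 0, 0, 0, 60, 0, 0, 31, 0, 0, 0, 60, 0, 0, 31, 0, 0, 0, 60, 0, 0, 31, 0, 0, 0, 60, 0, 0, 0, 0, 0, 0, 0, 0, 0, 0, 0, 0, 0, 0, 0, 0, 0, 0, 0, 0]
}}

```text
time: 3.45
tool_pos: [0.4493, 0.0766, 0.1088]
eef_rot: [0.0, 0.932, 0.363, 0.002]
force: [-0.1, 0.0, -0.6]
opening: 0.032
grip_force: 0.0
```

```bash
python3 -c "
from h import *
cap('side','side1')
go(.449,.0776,.107,-47.4)"
```

```text
t 3.5 p [0.4493 0.0765 0.1089] yaw -47.4 tilt 0.2 F [-0.3 -1.  -0.3] open 24.4 g 0.0 q [ 0.28  0.29 -0.63  2.11  0.24  0.81 -1.32]
move [ 0.5 -1.   1.9] norm 2.0 turn z -0.01227321889851396
```

View pics/side1.png

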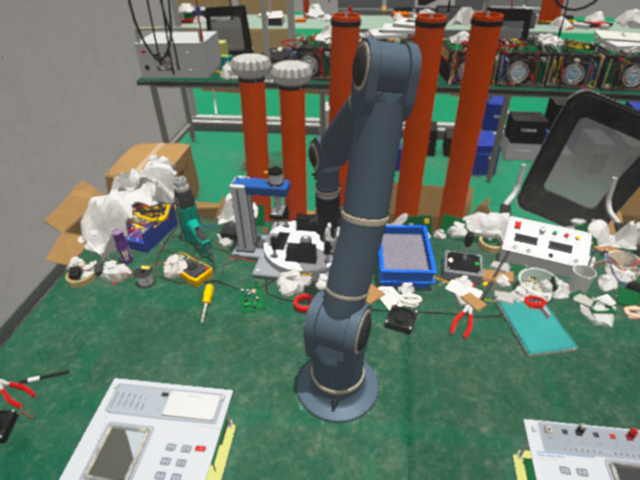

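The arm is over the table's near-right side and the fingers are around the post. Wrist joint 7 (−1.32) would run out of range on a +90° arc, so I'll release, flip the tool half a turn and regrip.

Call:
{"name": "send_rows", "arguments": {
  "series": [60, 0, 0, 0, 0, 0, 0, 60, 0, 0, 0, 0, 0, 0, 60, 0, 0, 0, 0, 0, 0, 60, 0, 0, -30, 0, 0, 0, 60, 0, 0, -30, 0, 0, 0, 60, 0, 0, 0, 0, 0, 8.5, 60, 0, 0, 0, 0, 0, 8.5, 60, 0, 0, 0, 0, 0, 8.5, 60, 0, 0, 0, 0, 0, 8.5, 60, 0, 0, 0, 0, 0, 8.5, 60, 0, 0, 0, 0, 0, 8.5, 60, 0, 0, 0, 0, 0, 8.5, 60, 0, 0, 0, 0, 0, 8.5, 60, 0, 0, 0, 0, 0, 8.5, 60, 0, 0, 0, 0, 0, 8.5, 60, 0, 0, 0, 0, 0, 8.5, 60, 0, 0, 0, 0, 0, 8.5, 60, 0, 0, 0, 0, 0, 8.5, 60, 0, 0, 0, 0, 0, 8.5, 60, 0, 0, 0, 0, 0, 8.5]
}}

```text
time: 5.5
tool_pos: [0.4445, 0.0705, 0.152]
eef_rot: [0.015, 0.879, -0.477, -0.015]
force: [-0.1, -0.7, -1.3]
opening: 0.0598
grip_force: 0.0
```

Call:
{"name": "send_rows", "arguments": {
  "series": [60, 0, 0, 0, 0, 0, 8.5, 60, 0, 0, 0, 0, 0, 8.5, 60, 0, 0, 0, 0, 0, 8.5, 60, 0, 0, 0, 0, 0, 8.5, 60, 0, 0, 0, 0, 0, 8.5, 60, 0, 0, 0, 0, 0, 8.5, 60, 0, 0, 0, 0, 0, 0]
}}

```text
time: 6.2
tool_pos: [0.4676, 0.0394, 0.0897]
eef_rot: [-0.017, -0.641, 0.767, 0.034]
force: [-0.0, 0.9, -0.6]
opening: 0.06
grip_force: 0.0
```

```bash
python3 -c "
from h import *
go(.449,.0776,.107,-47.4)"
```

```text
t 6.2 p [0.4676 0.0394 0.0897] yaw 169.8 tilt 4.36 F [-0.   0.9 -0.6] open 60.0 g 0.0 q [-1.06  0.66  1.29  2.12 -0.77  1.05 -2.66]
move [-34.6  26.2 -14.8] norm 46.0 turn z 37.23716037201498
```

Joint 7 goes the other way than I assumed: world yaw + is j7 +, so the first orientation was right. I'll rise and turn back.

Call:
{"name": "send_rows", "arguments": {
  "series": [60, 0, 0, -40, 0, 0, 0, 60, 0, 0, -40, 0, 0, 0, 60, 0, 0, 0, 0, 0, -8.4, 60, 0, 0, 0, 0, 0, -8.4, 60, 0, 0, 0, 0, 0, -8.4, 60, 0, 0, 0, 0, 0, -8.4, 60, 0, 0, 0, 0, 0, -8.4, 60, 0, 0, 0, 0, 0, -8.4, 60, 0, 0, 0, 0, 0, -8.4, 60, 0, 0, 0, 0, 0, -8.4, 60, 0, 0, 0, 0, 0, -8.4, 60, 0, 0, 0, 0, 0, -8.4, 60, 0, 0, 0, 0, 0, -8.4, 60, 0, 0, 0, 0, 0, -8.4, 60, 0, 0, 0, 0, 0, -8.4, 60, 0, 0, 0, 0, 0, -8.4, 60, 0, 0, 0, 0, 0, -8.4, 60, 0, 0, 0, 0, 0, -8.4, 60, 0, 0, 0, 0, 0, -8.4]
}}

```text
time: 8.1
tool_pos: [0.489, 0.0177, 0.1393]
eef_rot: [-0.044, 0.922, 0.383, -0.018]
force: [0.7, -0.2, -0.3]
opening: 0.0597
grip_force: 0.0
```

```bash
cat >> h.py <<'E'
    T=np.eye(3)
    if yaw is not None:
        w=np.radians(a-t); T=np.array([[-np.sin(w),np.cos(w),0],[np.cos(w),np.sin(w),0],[0,0,-1]])
        y=np.array([np.cos(w),np.sin(w),0]);z=np.array([0,0,-1.]);T=np.c_[np.cross(y,z),y,z]
        print('full rotvec deg',np.degrees(R.from_matrix(M.T@T).as_rotvec()).round(2))
E
python3 -c "
from h import *
cap('top','top2')
go(.449,.0776,.17,-47.4)"
```

```text
t 8.2 p [0.489  0.0177 0.1394] yaw -44.7 tilt 5.44 F [-0.8 -1.   0.8] open 59.6 g 0.0 q [-0.59  0.31  0.64  2.02 -0.3   0.96 -0.57]
move [ 14.5 -73.2 -23.7] norm 78.0 turn z 2.717579680657252
full rotvec deg [-5.44  0.05  2.71]
```

View pics/top2.png

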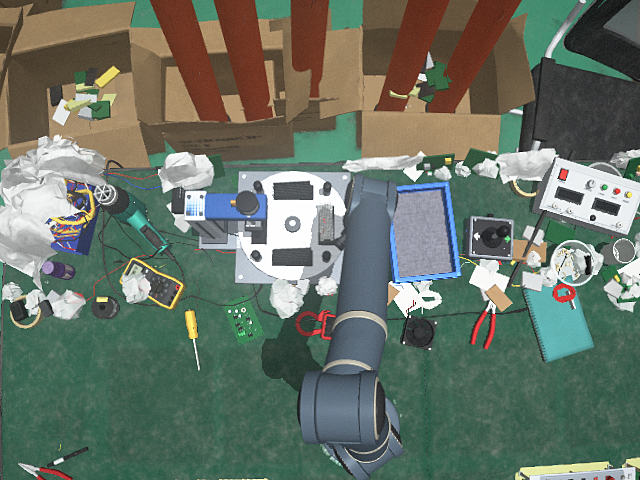

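Nothing was disturbed; sinks and posts are where they were (sink 3 at (292,257)). I'll level the tool and return to the post.

Call:
{"name": "send_rows", "arguments": {
  "series": [60, 0, 0, -30, -5.4, 0, 2.7, 60, 9, -37, 3, 0, 0, 0, 60, 9, -37, 3, 0, 0, 0, 60, 0, 0, 0, 0, 0, 0]
}}

```text
time: 8.55
tool_pos: [0.4523, 0.0873, 0.1622]
eef_rot: [-0.002, 0.932, 0.361, -0.002]
force: [-0.6, 0.8, 0.6]
opening: 0.0602
grip_force: 0.0
```

```bash
python3 -c "
from h import *
go(.449,.0776,.107,-47.4)"
```

```text
t 8.6 p [0.4523 0.0873 0.1622] yaw -47.6 tilt 0.32 F [-0.6  0.8  0.6] open 60.2 g 0.0 q [-0.86  0.18  0.66  2.09 -0.14  0.91 -0.95]
move [-8.8  5.2 55.2] norm 56.0 turn z -0.2335052839028151
full rotvec deg [-0.27  0.18 -0.23]
```

Call:
{"name": "send_rows", "arguments": {
  "series": [60, -8.8, 5.2, 5, -0.27, 0.2, -0.2, 60, 0, 0, 25, 0, 0, 0, 60, 0, 0, 25, 0, 0, 0, 0, 0, 0, 0, 0, 0, 0, 0, 0, 0, 0, 0, 0, 0, 0, 0, 0, 0, 0, 0, 0, 0, 0, 0, 0, 0, 0, 0, 0, 0, 0, 0, 0, 0]
}}

```text
validation failed for argument at $.se...
```

```bash
python3 -c "
from h import *
go(.449,.0776,.107,-47.4)"
```

```text
t 8.6 p [0.4523 0.0873 0.1622] yaw -47.6 tilt 0.32 F [-0.6  0.8  0.6] open 60.2 g 0.0 q [-0.86  0.18  0.66  2.09 -0.14  0.91 -0.95]
move [-8.8  5.2 55.2] norm 56.0 turn z -0.2335052839028151
full rotvec deg [-0.27  0.18 -0.23]
```

Call:
{"name": "send_rows", "arguments": {
  "series": [60, -8.8, 5.2, 5, -0.27, 0.2, -0.2, 60, 0, 0, 25, 0, 0, 0, 60, 0, 0, 25, 0, 0, 0, 0, 0, 0, 0, 0, 0, 0, 0, 0, 0, 0, 0, 0, 0, 0, 0, 0, 0, 0, 0, 0, 0, 0, 0, 0, 0, 0, 0]
}}

```text
time: 9.25
tool_pos: [0.4526, 0.0723, 0.1079]
eef_rot: [0.002, 0.933, 0.359, 0.001]
force: [-0.4, -0.3, -0.5]
opening: 0.0019
grip_force: 0.0
```

```bash
python3 -c "
from h import *
go(.449,.0776,.107,-47.4)"
```

```text
t 9.2 p [0.4526 0.0723 0.1079] yaw -47.9 tilt 0.22 F [-0.4 -0.3 -0.5] open 1.9 g 0.0 q [-0.8   0.27  0.64  2.16 -0.22  0.78 -0.85]
move [ 0.9 -6.3  0.9] norm 6.0 turn z -0.5010824666333491
full rotvec deg [ 0.21 -0.07 -0.5 ]
```

```bash
python3 -c "
from h import *
c=cap('side');d=cap('top')
s=ctrl.state();p=s['tool_pos'];print(proj(c,p),proj(d,p))
a=cv2.resize(c['pixels'][190:290,230:380],(600,400),interpolation=2)
b=cv2.resize(d['pixels'][160:300,235:375],(400,400),interpolation=2)
o=np.zeros((400,800,3),np.uint8);o[:,:400]=a[:,100:500];o[:,400:]=b
cv2.imwrite('pics/c3.png',o[:,:,::-1])"
```

```text
[[328.90413928 246.25439929]] [[328.3482363 253.9611029]]
```

View pics/c3.png

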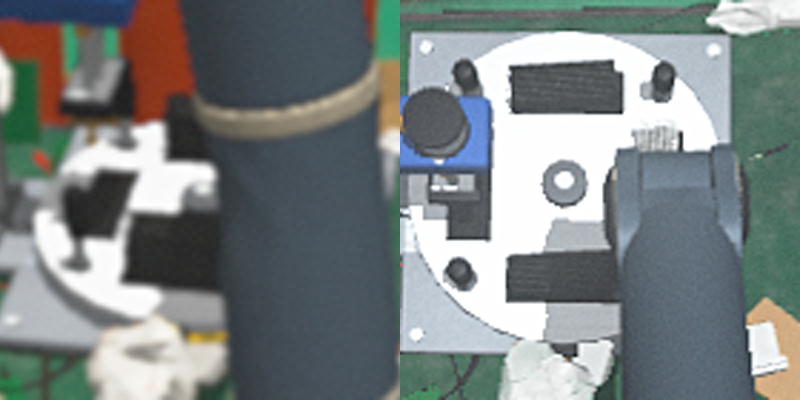

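```bash
python3 -c "
from h import *
a=cv2.imread('pics/top2.png');b=cv2.imread('pics/top0.png')
o=np.hstack([cv2.resize(x[225:285,290:350],(400,400),interpolation=2) for x in (b,a)])
cv2.imwrite('pics/c4.png',o)
go(.449,.0776,.107,-47.4)"
```

```text
t 9.3 p [0.4522 0.0725 0.1075] yaw -47.9 tilt 0.2 F [ 0.8 -0.1  0.5] open -0.3 g 0.0 q [-0.8   0.27  0.64  2.16 -0.22  0.78 -0.85]
move [ 1.  -5.9  0.5] norm 6.0 turn z -0.4725301716946433
full rotvec deg [ 0.19 -0.03 -0.47]
```

View pics/c4.png

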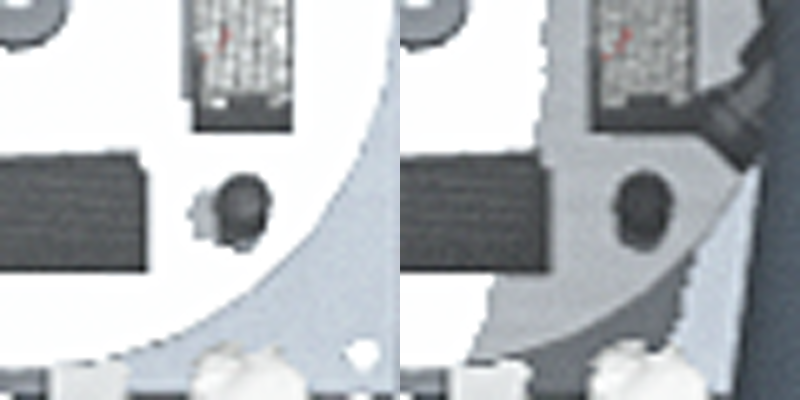

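```bash
python3 -c "
from h import *
d=cap('top');c=cap('side')
for z in (.05,.08,.1,.113,.131,.15): print(z,ray(d,[[326.7,254.5]],z)[0,:2].round(4))
b=ray(c,[[326.7,260.5]],.048)[0];print('stem base side',b)
for z in (.048,.081,.131): print(z,proj(c,[.449,.0776,z]),proj(d,[.449,.0776,z]),proj(c,[b[0],b[1],z]))
print('tcp in top2',proj(d,[.489,.0177,.139]))
"
```

```text
0.05 [0.4584 0.0759]
0.08 [0.4545 0.0764]
0.1 [0.4519 0.0767]
0.113 [0.4502 0.0769]
0.131 [0.4479 0.0772]
0.15 [0.4454 0.0775]
stem base side [0.45006664 0.08011902 0.048     ]
0.048 [[327.40797189 260.75270731]] [[326.12762246 258.12671526]] [[326.7 260.5]]
0.081 [[327.32642081 253.08133809]] [[326.28004905 256.5670074 ]] [[326.60896089 252.83102086]]
0.131 [[327.19805742 241.05561813]] [[326.52420269 254.06847546]] [[326.46576878 240.80940105]]
tcp in top2 [[349.92394505 237.35414054]]
```

Call:
{"name": "send_rows", "arguments": {
  "series": [60, 0, 0, -35, 0, 0, 0, 60, 0, 0, -35, 0, 0, 0, 60, -24, 26, 0, 0, 0, 0, 60, -24, 26, 0, 0, 0, 0, 60, -24, 26, 0, 0, 0, 0, 60, 0, 0, 0, 0, 0, 0]
}}

```text
time: 10.05
tool_pos: [0.4501, -0.0381, 0.1777]
eef_rot: [0.002, 0.935, 0.356, 0.0]
force: [0.1, 0.0, 0.4]
opening: 0.0602
grip_force: 0.0
```

```bash
python3 -c "
from h import *
c=cap('side');d=cap('top')
go(.449,.0776,.107,-47.4)
p=ctrl.state()['tool_pos'];print(proj(c,p),proj(d,p))
a=cv2.resize(c['pixels'][180:280,270:370],(400,400),interpolation=2)
b=cv2.resize(d['pixels'][200:300,280:380],(400,400),interpolation=2)
cv2.imwrite('pics/c5.png',np.hstack([a,b])[:,:,::-1])"
```

```text
t 10.2 p [ 0.4504 -0.0339  0.1772] yaw -48.0 tilt 0.16 F [-0.2  0.5 -0.7] open 59.9 g 0.0 q [-0.7   0.14  0.76  2.1  -0.12  0.94 -0.71]
move [ 73.6 -84.   70. ] norm 132.0 turn z -0.5749553624464738
full rotvec deg [ 0.16  0.03 -0.57]
[[362.1837285  231.34845832]] [[372.30708907 249.94355174]]
```

View pics/c5.png

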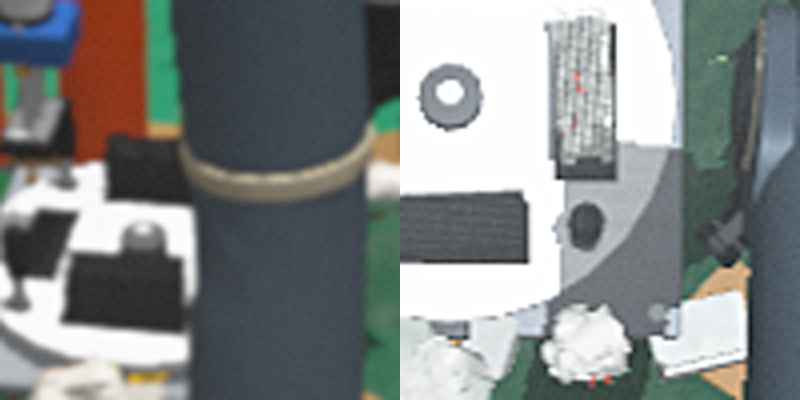

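The post is still standing at px (326,256), and the hand's visible finger agrees with the reported TCP. I'll regrip a little lower and read the opening.

Call:
{"name": "send_rows", "arguments": {
  "series": [45, 24.8, -28.3, 0, 0, 0, 0.2, 45, 24.8, -28.3, 0, 0, 0, 0.2, 45, 24.8, -28.3, 0, 0, 0, 0.2, 45, 0, 0, 0, 0, 0, 0, 45, 0, 0, 0, 0, 0, 0]
}}

```text
time: 10.65
tool_pos: [0.4487, 0.0812, 0.1765]
eef_rot: [0.002, 0.934, 0.357, -0.0]
force: [-0.4, -1.5, 0.1]
opening: 0.0451
grip_force: 0.0
```

```bash
python3 -c "
from h import *
go(.449,.0785,.100,-47.4)"
```

```text
t 10.7 p [0.4487 0.0812 0.1765] yaw -48.2 tilt 0.19 F [-0.4 -1.5  0.1] open 45.1 g 0.0 q [-0.88  0.15  0.68  2.09 -0.11  0.94 -0.98]
move [-1.4  2.  76.5] norm 77.0 turn z -0.8057743863346047
full rotvec deg [ 0.16  0.11 -0.81]
```

Call:
{"name": "send_rows", "arguments": {
  "series": [45, -1.4, 2, 25.5, 0, 0, -0.8, 45, 0, 0, 25.5, 0, 0, 0, 45, 0, 0, 25.5, 0, 0, 0, 45, 0, 0, 0, 0, 0, 0, 0, 0, 0, 0, 0, 0, 0, 0, 0, 0, 0, 0, 0, 0, 0, 0, 0, 0, 0, 0, 0, 0, 0, 0, 0, 0, 0, 0]
}}

```text
time: 11.45
tool_pos: [0.451, 0.0771, 0.1019]
eef_rot: [0.001, 0.933, 0.361, 0.002]
force: [-0.9, -0.7, 6.2]
opening: 0.0004
grip_force: 3.6
```

```bash
python3 -c "
from h import *
go(.449,.0785,.100,-47.4)"
```

```text
t 11.4 p [0.451  0.0771 0.1019] yaw -47.7 tilt 0.27 F [-0.9 -0.7  6.2] open 0.4 g 3.6 q [-0.81  0.28  0.65  2.17 -0.24  0.76 -0.84]
move [-0.5 -2.4  1.9] norm 3.0 turn z -0.26967160771179977
full rotvec deg [ 0.23 -0.15 -0.27]
```

```bash
python3 -c "
from h import *
c=cap('side')
a=cv2.imread('pics/side0.png')[220:320,560:640]
P=[.17001,-.65266,.20124]
M=R.from_quat(np.roll([-8.75418819e-04,9.91894538e-01,1.27060783e-01,-1.28251850e-04],-1)).as_matrix()
q=np.vstack([proj(c,np.array(P)+M[:,1]*s*.0427-M[:,2]*b) for s in (-1,1) for b in (0,.013,.04)]);print(q)
o=cv2.resize(a,(640,800)[::1],interpolation=2)[:600]
for u,v in q: cv2.circle(o,(int((u-560)*8),int((v-220)*8)),4,(0,0,255),-1)
cv2.imwrite('pics/c6.png',o)
print(ctrl.hold_point_z)
"
```

```text
[[586.11682716 305.44507557]
 [587.90310704 301.74006934]
 [591.68690911 293.87457387]
 [616.60448243 301.760591  ]
 [618.5719022  298.068334  ]
 [622.73732198 290.23272585]]
-0.0187
```

View pics/c6.png

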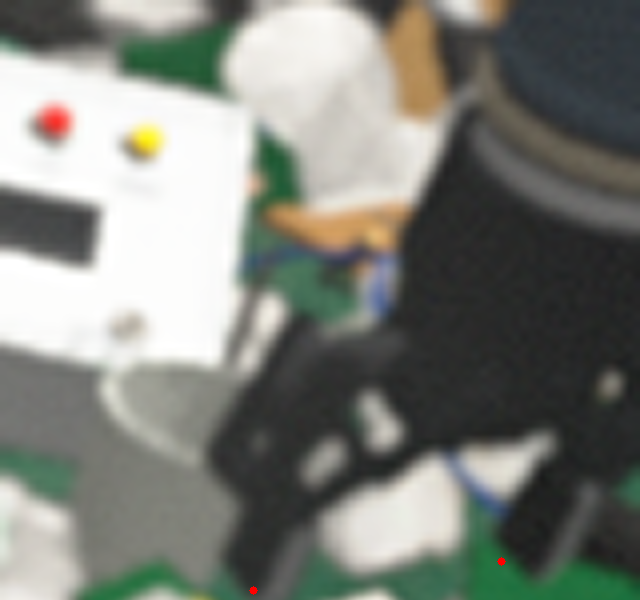

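The fingertip in this picture lies about 30 mm above the projected TCP. That fits the contact on the post top at reading z = 0.102: the real fingertips sit about 28 mm higher than reported. I'll go that much deeper.

Call:
{"name": "send_rows", "arguments": {
  "series": [45, -0.5, -2.4, -12, 0, 0, -0.3, 45, 0, 0, 0, 0, 0, 0, 45, 0, 0, 0, 0, 0, 0, 45, 0, 0, 0, 0, 0, 0, 45, 0, 0, 18, 0, 0, 0, 45, 0, 0, 18, 0, 0, 0, 45, 0, 0, 0, 0, 0, 0, 0, 0, 0, 0, 0, 0, 0, 0, 0, 0, 0, 0, 0, 0, 0, 0, 0, 0, 0, 0, 0]
}}

```text
time: 12.5
tool_pos: [0.4479, 0.078, 0.0768]
eef_rot: [0.002, 0.932, 0.363, 0.001]
force: [1.2, 0.0, -1.2]
opening: 0.0219
grip_force: 24.7
```

```bash
python3 -c "
from h import *
go(.449,.0785,.080,-47.4)"
```

```text
t 12.5 p [0.4479 0.078  0.0768] yaw -47.4 tilt 0.19 F [ 1.2  0.  -1.2] open 21.9 g 24.7 q [-0.79  0.32  0.62  2.19 -0.28  0.7  -0.8 ]
move [ 1.1  0.4 -3.2] norm 3.0 turn z 0.014930683808245249
full rotvec deg [0.19 0.01 0.01]
```

Gripped: 21.9 mm opening at 24.7 N. Now the quarter turn.

Call:
{"name": "send_rows", "arguments": {
  "series": [0, 0.7, 13.4, 0, 0, 0, -6, 0, 0.7, 13.4, 0, 0, 0, -6, 0, 0.7, 13.4, 0, 0, 0, -6, 0, 0.7, 13.4, 0, 0, 0, -6, 0, 0.7, 13.4, 0, 0, 0, -6, 0, 0.7, 13.4, 0, 0, 0, -6, 0, 0.7, 13.4, 0, 0, 0, -6, 0, 0.7, 13.4, 0, 0, 0, -6, 0, 0.7, 13.4, 0, 0, 0, -6, 0, 0.7, 13.4, 0, 0, 0, -6, 0, 0.7, 13.4, 0, 0, 0, -6, 0, 0.7, 13.4, 0, 0, 0, -6, 0, 0.7, 13.4, 0, 0, 0, -6, 0, 0.7, 13.4, 0, 0, 0, -6, 0, 0.7, 13.4, 0, 0, 0, -6, 0, 0, 0, 0, 0, 0, 0]
}}

```text
time: 14.1
tool_pos: [0.6302, 0.0717, 0.0768]
eef_rot: [0.002, 0.401, 0.916, -0.0]
force: [2.5, 1.2, -1.7]
opening: 0.0222
grip_force: 26.2
```

```bash
python3 -c "
from h import *
go(.627,.069,.080,42.6)"
```

```text
t 14.1 p [0.6302 0.0717 0.0768] yaw 42.8 tilt 0.25 F [ 2.5  1.2 -1.7] open 22.2 g 26.2 q [-0.32  0.53  0.2   1.77 -0.13  0.85  0.68]
move [ 0.1 -4.2 -3.2] norm 5.0 turn z 0.1749142909155239
full rotvec deg [0.05 0.24 0.17]
```

Quarter turn done. I'll release, rise and turn the tool for the stick.

Call:
{"name": "send_rows", "arguments": {
  "series": [40, 0, 0, 0, 0, 0, 0, 40, 0, 0, 0, 0, 0, 0, 40, 0, 0, 0, 0, 0, 0, 40, 0, 0, -20, 0, 0, 0, 40, 0, 0, -20, 0, 0, 0, 40, 0, 0, -20, 0, 0, 0, 0, 0, 0, -10, 0, 0, 7.1, 0, 0, 0, -10, 0, 0, 7.1, 0, 0, 0, -10, 0, 0, 7.1, 0, 0, 0, -10, 0, 0, 7.1, 0, 0, 0, -10, 0, 0, 7.1, 0, 0, 0, -10, 0, 0, 7.1, 0, 0, 0, 0, 0, 0, 7.1, 0, 0, 0, 0, 0, 0, 0]
}}

```text
time: 15.5
tool_pos: [0.6283, 0.0708, 0.1969]
eef_rot: [0.002, 0.75, 0.662, -0.0]
force: [0.2, -0.0, -0.5]
opening: 0.0002
grip_force: 0.0
```

```bash
python3 -c "
from h import *
go(.4994,-.3323,.19,-7)"
```

```text
t 15.5 p [0.6283 0.0708 0.1969] yaw -7.1 tilt 0.19 F [ 0.2 -0.  -0.5] open 0.2 g 0.0 q [-0.49  0.42  0.43  1.67 -0.19  1.09 -0.14]
move [-416.   -78.     7.9] norm 423.0 turn z -0.10219441666946238
full rotvec deg [ 0.11  0.15 -0.1 ]
```

Call:
{"name": "send_rows", "arguments": {
  "series": [0, -41.6, -7.8, 0.7, 0, 0, 0, 0, -41.6, -7.8, 0.7, 0, 0, 0, 0, -41.6, -7.8, 0.7, 0, 0, 0, 0, -41.6, -7.8, 0.7, 0, 0, 0, 0, -41.6, -7.8, 0.7, 0, 0, 0, 0, -41.6, -7.8, 0.7, 0, 0, 0, 0, -41.6, -7.8, 0.7, 0, 0, 0, 0, -41.6, -7.8, 0.7, 0, 0, 0, 0, -41.6, -7.8, 0.7, 0, 0, 0, 0, -41.6, -7.8, 0.7, 0, 0, 0, 0, 0, 0, 0, 0, 0, 0, 0, 0, 0, 30, 0, 0, 0, 0, 0, 0, 30, 0, 0, 0, 0, 0, 0, 30, 0, 0, 0, 0, 0, 0, 0, 0, 0, 0]
}}

```text
time: 17.0
tool_pos: [0.4972, -0.3299, 0.0965]
eef_rot: [-0.003, 0.749, 0.663, -0.002]
force: [-0.2, 0.0, 0.2]
opening: 0.0
grip_force: 0.0
```

```bash
python3 -c "
from h import *
go(.4994,-.3323,.10,-7)
c=cap('side');d=cap('top')
a=cv2.resize(c['pixels'][160:285,225:355],(416,400),interpolation=2)
b=cv2.resize(d['pixels'][160:300,235:365],(384,400),interpolation=2)
cv2.imwrite('pics/c7.png',np.hstack([a,b])[:,:,::-1])"
```

```text
t 17.0 p [ 0.4972 -0.3299  0.0965] yaw -6.9 tilt 0.4 F [-0.2  0.   0.2] open 0.0 g 0.0 q [ 0.14  0.49  0.5   1.85 -0.29  0.88  0.66]
move [-2.1  2.5 -3.5] norm 5.0 turn z 0.051718839210252554
full rotvec deg [-0.39 -0.06  0.05]
```

View pics/c7.png

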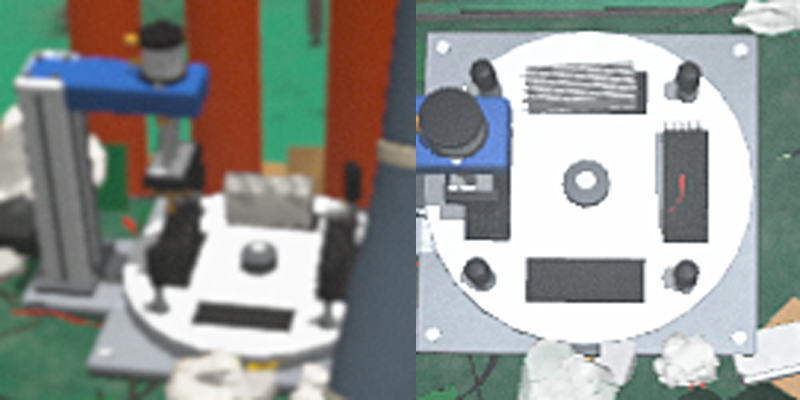

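The table has turned exactly a quarter: silver is now at +x (585,85), sink 3 at −y (685,185), the −x stand is empty and sink 1 stands under the head. Now the stick.

Call:
{"name": "send_rows", "arguments": {
  "series": [0, -8, 0, 0, 0, 0, 0, 0, -8, 0, 0, 0, 0, 0, 0, -8, 0, 0, 0, 0, 0, 0, -8, 0, 0, 0, 0, 0, 0, -8, 0, 0, 0, 0, 0, 0, -8, 0, 0, 0, 0, 0, 0, 0, 0, 0, 0, 0, 0, 0, 0, 0, 0, 0, 0, 0]
}}

```text
time: 17.9
tool_pos: [0.4951, -0.3781, 0.1004]
eef_rot: [0.0, 0.749, 0.663, 0.001]
force: [2.2, 6.2, 3.3]
opening: 0.0004
grip_force: 3.5
```

```bash
cat > hd.py <<'E'
from h import *
# head shift: match head patch (side view, rest picture) along v, only columns around the head
a=cv2.cvtColor(cv2.imread('pics/side0.png'),cv2.COLOR_BGR2GRAY)
b=cv2.cvtColor(cap('side')['pixels'],cv2.COLOR_RGB2GRAY)
t=cv2.resize(a[206:218,270:288],None,fx=4,fy=4,interpolation=2)
r=cv2.matchTemplate(cv2.resize(b[196:245,264:294],None,fx=4,fy=4,interpolation=2),t,cv2.TM_CCOEFF_NORMED)
_,m,_,l=cv2.minMaxLoc(r);print('head shift px',l[0]/4-6,l[1]/4-10,'score',round(m,2))
c=cap('side');P=np.array([.545,.253,.165]);print('px for 41,47,51 mm',[(proj(c,P-[0,0,s])-proj(c,P)).round(1)[0] for s in (.041,.047,.0516)])
E
python3 -c "
from h import *
go(.4934,-.3809,.0965,-7)
import hd"
```

```text
t 17.9 p [ 0.4951 -0.3781  0.1004] yaw -7.0 tilt 0.11 F [2.2 6.2 3.3] open 0.4 g 3.5 q [ 0.23  0.52  0.5   1.79 -0.31  0.91  0.74]
move [-3.  -1.4  3.9] norm 5.0 turn z 0.00508592284731435
full rotvec deg [ 0.08 -0.08  0.01]
head shift px 0.25 9.75 score 0.86
px for 41,47,51 mm [array([0.9, 9.9]), array([ 1. , 11.3]), array([ 1.1, 12.4])]
```

Call:
{"name": "send_rows", "arguments": {
  "series": [0, -4, 0, 0, 0, 0, 0, 0, 0, 0, 0, 0, 0, 0, 0, 0, 0, 0, 0, 0, 0, 0, 0, 0, 0, 0, 0, 0, 0, 0, 0, 0, 0, 0, 0, 0, 0, 0, 0, 0, 0, 0]
}}

```text
time: 18.6
tool_pos: [0.4948, -0.3808, 0.1001]
eef_rot: [-0.001, 0.749, 0.663, 0.001]
force: [2.7, 7.6, 3.0]
opening: 0.0003
grip_force: 4.0
```

```bash
python3 -c "
from h import *
go(.4934,-.3809,.0965,-7)
import hd"
```

```text
t 18.6 p [ 0.4948 -0.3808  0.1001] yaw -6.9 tilt 0.18 F [2.7 7.6 3. ] open 0.3 g 4.0 q [ 0.23  0.52  0.5   1.78 -0.31  0.91  0.74]
move [-0.3 -1.4  3.6] norm 4.0 turn z 0.05718547009880126
full rotvec deg [ 0.04 -0.17  0.06]
head shift px 0.25 10.5 score 0.86
px for 41,47,51 mm [array([0.9, 9.9]), array([ 1. , 11.3]), array([ 1.1, 12.4])]
```

Call:
{"name": "send_rows", "arguments": {
  "series": [0, -3, 0, 0, 0, 0, 0, 0, 0, 0, 0, 0, 0, 0, 0, 0, 0, 0, 0, 0, 0, 0, 0, 0, 0, 0, 0, 0, 0, 0, 0, 0, 0, 0, 0, 0, 0, 0, 0, 0, 0, 0, 0, 0, 0, 0, 0, 0, 0, 0, 0, 0, 0, 0, 0, 0, 0, 0, 0, 0, 0, 0, 0, 0, 0, 0, 0, 0, 0, 0, 0, 0, 0, 0, 0, 0, 0, 0, 0, 0, 0, 0, 0, 0, 0, 0, 0, 0, 0, 0, 0, 0, 0, 0, 0, 0, 0, 0, 0, 0, 0, 0, 0, 0, 0, 0, 0, 0, 0, 0, 0, 0, 0, 0, 0, 0, 0, 0, 0, 0, 0, 0, 0, 0, 0, 0, 0, 0, 0, 0, 0, 0, 0, 0, 0, 0, 0, 0, 0, 0]
}}

```text
time: 20.7
tool_pos: [0.4946, -0.3828, 0.0998]
eef_rot: [-0.001, 0.748, 0.663, 0.002]
force: [3.4, 8.3, 1.6]
opening: -0.0002
grip_force: 4.5
```

```bash
python3 -c "
from h import *
go(.4934,-.3809,.0965,-7)
import hd"
```

```text
t 20.7 p [ 0.4946 -0.3828  0.0998] yaw -6.9 tilt 0.25 F [3.4 8.3 1.6] open -0.2 g 4.5 q [ 0.24  0.53  0.5   1.78 -0.31  0.92  0.75]
move [ 1.8 -1.4  3.3] norm 4.0 turn z 0.0872162738822908
full rotvec deg [ 0.01 -0.25  0.09]
head shift px 0.0 11.25 score 0.84
px for 41,47,51 mm [array([0.9, 9.9]), array([ 1. , 11.3]), array([ 1.1, 12.4])]
```

Call:
{"name": "send_rows", "arguments": {
  "series": [0, 0, 0, 0, 0, 0, 0, 0, 0, 0, 0, 0, 0, 0, 0, 0, 0, 0, 0, 0, 0, 0, 0, 0, 0, 0, 0, 0, 0, 0, 0, 0, 0, 0, 0, 0, 0, 0, 0, 0, 0, 0, 0, 0, 0, 0, 0, 0, 0, 0, 0, 0, 0, 0, 0, 0, 0, 0, 0, 0, 0, 0, 0, 0, 0, 0, 0, 0, 0, 0, 0, 0, 0, 0, 0, 0, 0, 0, 0, 0, 0, 0, 0, 0, 0, 0, 0, 0, 0, 0, 0, 0, 0, 0, 0, 0, 0, 0]
}}

```text
time: 22.2
tool_pos: [0.4945, -0.3828, 0.0998]
eef_rot: [-0.001, 0.748, 0.663, 0.002]
force: [3.3, 8.4, 2.3]
opening: 0.0002
grip_force: 4.5
```

Call:
{"name": "send_rows", "arguments": {
  "series": [0, 7, 0, 0, 0, 0, 0, 0, 7, 0, 0, 0, 0, 0, 0, 7, 0, 0, 0, 0, 0, 0, 7, 0, 0, 0, 0, 0, 0, 7, 0, 0, 0, 0, 0, 0, 7, 0, 0, 0, 0, 0, 0, 7, 0, 0, 0, 0, 0, 0, 7, 0, 0, 0, 0, 45, 0, 0, -18, 0, 0, 8, 45, 0, 0, -18, 0, 0, 8, 45, 0, 0, -18, 0, 0, 8, 45, 0, 0, -18, 0, 0, 8, 45, 0, 0, -18, 0, 0, 8, 45, 0, 0, 0, 0, 0, 0]
}}

```text
validation failed for argument at $.se...
```

```bash
python3 -c "
from h import *
go(.4485,.0785,.18,-47.6)
import hd"
```

```text
t 22.2 p [ 0.4945 -0.3828  0.0998] yaw -6.9 tilt 0.25 F [3.3 8.4 2.3] open 0.2 g 4.5 q [ 0.24  0.53  0.5   1.78 -0.31  0.92  0.75]
move [ 452.7 -101.2  -78.2] norm 470.0 turn z 40.68606891637437
full rotvec deg [-0.08 -0.25 40.69]
head shift px 0.0 11.25 score 0.84
px for 41,47,51 mm [array([0.9, 9.9]), array([ 1. , 11.3]), array([ 1.1, 12.4])]
```

Call:
{"name": "send_rows", "arguments": {
  "series": [0, 7, 0, 0, 0, 0, 0, 0, 7, 0, 0, 0, 0, 0, 0, 7, 0, 0, 0, 0, 0, 0, 7, 0, 0, 0, 0, 0, 0, 7, 0, 0, 0, 0, 0, 0, 7, 0, 0, 0, 0, 0, 0, 7, 0, 0, 0, 0, 0, 0, 7, 0, 0, 0, 0, 0, 45, 0, 0, -18, 0, 0, 8, 45, 0, 0, -18, 0, 0, 8, 45, 0, 0, -18, 0, 0, 8, 45, 0, 0, -18, 0, 0, 8, 45, 0, 0, -18, 0, 0, 8, 45, 0, 0, 0, 0, 0, 0]
}}

```text
time: 23.7
tool_pos: [0.5013, -0.3322, 0.1927]
eef_rot: [0.003, 0.931, 0.366, 0.001]
force: [0.8, -0.4, 0.7]
opening: 0.045
grip_force: 0.0
```

```bash
python3 -c "
from h import *
go(.4485,.0785,.18,-47.6)
import hd"
```

```text
t 23.7 p [ 0.5013 -0.3322  0.1927] yaw -47.1 tilt 0.42 F [ 0.8 -0.4  0.7] open 45.0 g 0.0 q [-0.03  0.42  0.73  1.76 -0.31  1.07 -0.01]
move [ 241.1 -336.7   10.2] norm 414.0 turn z 0.5298737099574282
full rotvec deg [0.42 0.01 0.53]
head shift px 0.0 0.0 score 1.0
px for 41,47,51 mm [array([0.9, 9.9]), array([ 1. , 11.3]), array([ 1.1, 12.4])]
```

Call:
{"name": "send_rows", "arguments": {
  "series": [45, 24.1, -33.7, 1, 0.4, 0, 0.5, 45, 24.1, -33.7, 1, 0, 0, 0, 45, 24.1, -33.7, 1, 0, 0, 0, 45, 24.1, -33.7, 1, 0, 0, 0, 45, 24.1, -33.7, 1, 0, 0, 0, 45, 24.1, -33.7, 1, 0, 0, 0, 45, 24.1, -33.7, 1, 0, 0, 0, 45, 24.1, -33.7, 1, 0, 0, 0, 45, 24.1, -33.7, 1, 0, 0, 0, 45, 24.1, -33.7, 1, 0, 0, 0, 45, 0, 0, 0, 0, 0, 0, 45, 0, 0, 0, 0, 0, 0]
}}

```text
time: 25.0
tool_pos: [0.4492, 0.0806, 0.1805]
eef_rot: [-0.002, 0.931, 0.364, -0.002]
force: [0.5, -0.1, 0.8]
opening: 0.0452
grip_force: 0.0
```

```bash
python3 -c "
from h import *
go(.4485,.0785,.078,-47.6)"
```

```text
t 25.0 p [0.4492 0.0806 0.1805] yaw -47.3 tilt 0.31 F [ 0.5 -0.1  0.8] open 45.2 g 0.0 q [-0.81  0.14  0.6   2.08 -0.1   0.95 -0.98]
move [ -1.6   1.5 102.5] norm 103.0 turn z 0.26665022332069555
full rotvec deg [-0.25  0.17  0.27]
```

Call:
{"name": "send_rows", "arguments": {
  "series": [45, -1.6, 1.5, 25.6, 0, 0, 0.2, 45, 0, 0, 25.6, 0, 0, 0, 45, 0, 0, 25.6, 0, 0, 0, 45, 0, 0, 25.6, 0, 0, 0, 45, 0, 0, 0, 0, 0, 0, 0, 0, 0, 0, 0, 0, 0, 0, 0, 0, 0, 0, 0, 0, 0, 0, 0, 0, 0, 0, 0, 0, 0, 0, 0, 0, 0, 0]
}}

```text
time: 25.9
tool_pos: [0.4492, 0.0776, 0.0797]
eef_rot: [-0.002, 0.933, 0.36, -0.001]
force: [-3.8, -1.2, 6.2]
opening: 0.022
grip_force: 25.1
```

```bash
python3 -c "
from h import *
go(.4485,.0785,.078,-47.6)"
```

```text
t 25.9 p [0.4492 0.0776 0.0797] yaw -47.8 tilt 0.27 F [-3.8 -1.2  6.2] open 22.0 g 25.1 q [-0.73  0.31  0.56  2.18 -0.25  0.72 -0.83]
move [ 0.1 -1.1  1.7] norm 2.0 turn z -0.16871535568114382
full rotvec deg [-0.26  0.07 -0.17]
```

Gripped. Second quarter turn, then release, rise and rotate for the stick.

Call:
{"name": "send_rows", "arguments": {
  "series": [0, 0.7, 13.3, 0, 0, 0, -6, 0, 0.7, 13.3, 0, 0, 0, -6, 0, 0.7, 13.3, 0, 0, 0, -6, 0, 0.7, 13.3, 0, 0, 0, -6, 0, 0.7, 13.3, 0, 0, 0, -6, 0, 0.7, 13.3, 0, 0, 0, -6, 0, 0.7, 13.3, 0, 0, 0, -6, 0, 0.7, 13.3, 0, 0, 0, -6, 0, 0.7, 13.3, 0, 0, 0, -6, 0, 0.7, 13.3, 0, 0, 0, -6, 0, 0.7, 13.3, 0, 0, 0, -6, 0, 0.7, 13.3, 0, 0, 0, -6, 0, 0.7, 13.3, 0, 0, 0, -6, 0, 0.7, 13.3, 0, 0, 0, -6, 0, 0.7, 13.3, 0, 0, 0, -6, 0, 0, 0, 0, 0, 0, 0]
}}

```text
time: 27.5
tool_pos: [0.6309, 0.0736, 0.0797]
eef_rot: [-0.002, 0.402, 0.915, 0.003]
force: [-3.9, 4.5, 6.9]
opening: 0.0218
grip_force: 25.6
```

Call:
{"name": "send_rows", "arguments": {
  "series": [40, 0, 0, 0, 0, 0, 0, 40, 0, 0, 0, 0, 0, 0, 40, 0, 0, 0, 0, 0, 0, 40, 0, 0, -20, 0, 0, 0, 40, 0, 0, -20, 0, 0, 0, 40, 0, 0, -20, 0, 0, 0, 0, 0, 0, -10, 0, 0, 7.1, 0, 0, 0, -10, 0, 0, 7.1, 0, 0, 0, -10, 0, 0, 7.1, 0, 0, 0, -10, 0, 0, 7.1, 0, 0, 0, -10, 0, 0, 7.1, 0, 0, 0, -10, 0, 0, 7.1, 0, 0, 0, 0, 0, 0, 7.1, 0, 0, 0, 0, 0, 0, 0]
}}

```text
time: 28.9
tool_pos: [0.63, 0.0686, 0.1986]
eef_rot: [-0.002, 0.752, 0.659, -0.0]
force: [0.3, 0.1, 0.4]
opening: 0.0001
grip_force: 0.0
```

```bash
python3 -c "
from h import *
go(.4994,-.3323,.19,-7)"
```

```text
t 28.9 p [0.63   0.0686 0.1986] yaw -7.5 tilt 0.18 F [0.3 0.1 0.4] open 0.1 g 0.0 q [-0.45  0.42  0.37  1.66 -0.17  1.1  -0.16]
move [-414.5  -77.1    8.2] norm 422.0 turn z -0.507177662637659
full rotvec deg [-0.16 -0.08 -0.51]
```

Call:
{"name": "send_rows", "arguments": {
  "series": [0, -41.4, -7.7, 0.8, 0, 0, -0.5, 0, -41.4, -7.4, 0.8, 0, 0, 0, 0, -41.4, -7.4, 0.8, 0, 0, 0, 0, -41.4, -7.4, 0.8, 0, 0, 0, 0, -41.4, -7.4, 0.8, 0, 0, 0, 0, -41.4, -7.4, 0.8, 0, 0, 0, 0, -41.4, -7.4, 0.8, 0, 0, 0, 0, -41.4, -7.4, 0.8, 0, 0, 0, 0, -41.4, -7.4, 0.8, 0, 0, 0, 0, -41.4, -7.4, 0.8, 0, 0, 0, 0, 0, 0, 0, 0, 0, 0, 0, 0, 0, 30, 0, 0, 0, 0, 0, 0, 30, 0, 0, 0, 0, 0, 0, 30, 0, 0, 0, 0, 0, 0, 0, 0, 0, 0, 0, 0, 0, 0, 0, 0, 0, 0]
}}

```text
validation failed for argument at $.se...
```

```bash
python3 -c "
from h import *
go(.4945,-.3828,.0998,-7)
import hd
d=cap('top');a=cv2.imread('pics/top0.png')
f=lambda im:cv2.resize(im[160:300,235:365],(384,400),interpolation=2)
cv2.imwrite('pics/c8.png',np.hstack([f(d['pixels'][:,:,::-1]),f(a)]))
b=d['pixels'][:,:,::-1].max(2)
# mean brightness at four stand centres at sink-top height
for n,an in (('+x',-2),('+y',88),('-x',178),('-y',-92)):
    w=np.radians(an);u=proj(d,[.542+.09*np.cos(w),.163+.09*np.sin(w),.098])[0].astype(int);k=b[u[1]-4:u[1]+5,u[0]-4:u[0]+5];print(n,u,k.mean().round(),k.std().round())
"
```

```text
t 28.9 p [0.63   0.0686 0.1986] yaw -7.5 tilt 0.18 F [0.3 0.1 0.4] open 0.1 g 0.0 q [-0.45  0.42  0.37  1.66 -0.17  1.1  -0.16]
move [-465.4  -75.1   98.4] norm 482.0 turn z -0.507177662637659
full rotvec deg [-0.16 -0.08 -0.51]
head shift px 0.0 0.0 score 1.0
px for 41,47,51 mm [array([0.9, 9.9]), array([ 1. , 11.3]), array([ 1.1, 12.4])]
+x [293 187] 71.0 4.0
+y [258 220] 156.0 48.0
-x [292 255] 81.0 3.0
-y [327 221] 123.0 5.0
```

Call:
{"name": "send_rows", "arguments": {
  "series": [0, -41.4, -7.7, 0.8, 0, 0, -0.5, 0, -41.4, -7.4, 0.8, 0, 0, 0, 0, -41.4, -7.4, 0.8, 0, 0, 0, 0, -41.4, -7.4, 0.8, 0, 0, 0, 0, -41.4, -7.4, 0.8, 0, 0, 0, 0, -41.4, -7.4, 0.8, 0, 0, 0, 0, -41.4, -7.4, 0.8, 0, 0, 0, 0, -41.4, -7.4, 0.8, 0, 0, 0, 0, -41.4, -7.4, 0.8, 0, 0, 0, 0, -41.4, -7.4, 0.8, 0, 0, 0, 0, 0, 0, 0, 0, 0, 0, 0, 0, 0, 30, 0, 0, 0, 0, 0, 0, 30, 0, 0, 0, 0, 0, 0, 30, 0, 0, 0, 0, 0, 0, 0, 0, 0, 0, 0, 0, 0, 0, 0, 0, 0]
}}

```text
time: 30.65
tool_pos: [0.5052, -0.3324, 0.1]
eef_rot: [-0.002, 0.749, 0.663, -0.001]
force: [0.3, -1.1, 0.5]
opening: 0.0001
grip_force: 0.0
```

```bash
cat > tb.py <<'E'
from h import *
d=cap('top')
b=d['pixels'][:,:,::-1].max(2)
for n,an in (('+x',-2),('-x',178),('-y',-92)):
    w=np.radians(an);u=proj(d,[.542+.09*np.cos(w),.163+.09*np.sin(w),.098])[0].astype(int);k=b[u[1]-4:u[1]+5,u[0]-4:u[0]+5];print(n,u,k.mean().round(),k.std().round())
m=(b<90).astype(np.uint8)
for an in (43,-47,133,-137):  # post tops
    w=np.radians(an);u=proj(d,[.542+.128*np.cos(w),.163+.128*np.sin(w),.125])[0].astype(int)
    k=m[u[1]-7:u[1]+8,u[0]-7:u[0]+8];y,x=np.nonzero(k);P=ray(d,[[x.mean()+u[0]-7,y.mean()+u[1]-7]],.12)[0];print('post',an,np.degrees(np.arctan2(P[1]-.163,P[0]-.542)).round(1),np.hypot(P[1]-.163,P[0]-.542).round(3))
E
python3 -c "
from h import *
go(.4945,-.3828,.0998,-7)
import hd,tb"
```

```text
t 30.6 p [ 0.5052 -0.3324  0.1   ] yaw -6.9 tilt 0.28 F [ 0.3 -1.1  0.5] open 0.1 g 0.0 q [ 0.18  0.49  0.46  1.83 -0.27  0.89  0.64]
move [-51.3  -4.5   0.1] norm 52.0 turn z 0.07785765892890595
full rotvec deg [-0.25 -0.11  0.08]
head shift px 0.0 0.0 score 1.0
px for 41,47,51 mm [array([0.9, 9.9]), array([ 1. , 11.3]), array([ 1.1, 12.4])]
+x [293 187] 92.0 6.0
-x [292 255] 102.0 5.0
-y [327 221] 121.0 37.0
post 43 44.7 0.126
post -47 -47.5 0.123
post 133 133.8 0.131
post -137 -139.5 0.128
```

Call:
{"name": "send_rows", "arguments": {
  "series": [0, -7.7, -4.5, 0, 0, 0, 0, 0, -7.7, 0, 0, 0, 0, 0, 0, -7.7, 0, 0, 0, 0, 0, 0, -7.7, 0, 0, 0, 0, 0, 0, -7.7, 0, 0, 0, 0, 0, 0, -7.7, 0, 0, 0, 0, 0, 0, -7.7, 0, 0, 0, 0, 0, 0, 0, 0, 0, 0, 0, 0, 0, 0, 0, 0, 0, 0, 0]
}}

```text
time: 31.7
tool_pos: [0.4947, -0.3821, 0.0988]
eef_rot: [-0.005, 0.748, 0.663, 0.001]
force: [1.1, 7.5, 2.4]
opening: -0.0001
grip_force: 3.9
```

```bash
python3 -c "
from h import *
go(.4945,-.3828,.0998,-7)
import hd"
```

```text
t 31.7 p [ 0.4947 -0.3821  0.0988] yaw -6.9 tilt 0.56 F [1.1 7.5 2.4] open -0.1 g 3.9 q [ 0.27  0.52  0.45  1.77 -0.28  0.92  0.72]
move [-0.7 -0.1 -1. ] norm 1.0 turn z 0.12645335004671665
full rotvec deg [-0.33 -0.45  0.13]
head shift px 0.0 11.0 score 0.76
px for 41,47,51 mm [array([0.9, 9.9]), array([ 1. , 11.3]), array([ 1.1, 12.4])]
```

Call:
{"name": "send_rows", "arguments": {
  "series": [0, -1, 0, 0, 0, 0, 0, 0, 0, 0, 0, 0, 0, 0, 0, 0, 0, 0, 0, 0, 0, 0, 0, 0, 0, 0, 0, 0, 0, 0, 0, 0, 0, 0, 0, 0, 0, 0, 0, 0, 0, 0, 0, 0, 0, 0, 0, 0, 0, 0, 0, 0, 0, 0, 0, 0, 0, 0, 0, 0, 0, 0, 0, 0, 0, 0, 0, 0, 0, 0, 0, 0, 0, 0, 0, 0, 0, 0, 0, 0, 0, 0, 0, 0, 0, 0, 0, 0, 0, 0, 0, 0, 0, 0, 0, 0, 0, 0, 0, 0, 0, 0, 0, 0, 0, 0, 0, 0, 0, 0, 0, 0, 0, 0, 0, 0, 0, 0, 0, 0, 0, 0, 0, 0, 0, 0, 0, 0, 0, 0, 0, 0, 0, 0, 0, 0, 0, 0, 0, 0]
}}

```text
time: 33.8
tool_pos: [0.4946, -0.3826, 0.0987]
eef_rot: [-0.005, 0.748, 0.664, 0.001]
force: [1.2, 6.9, 1.1]
opening: -0.0
grip_force: 4.0
```

```bash
python3 -c "
import hd"
```

```text
head shift px 0.0 11.25 score 0.74
px for 41,47,51 mm [array([0.9, 9.9]), array([ 1. , 11.3]), array([ 1.1, 12.4])]
```

Call:
{"name": "send_rows", "arguments": {
  "series": [0, 0, 0, 0, 0, 0, 0, 0, 0, 0, 0, 0, 0, 0, 0, 0, 0, 0, 0, 0, 0, 0, 0, 0, 0, 0, 0, 0, 0, 0, 0, 0, 0, 0, 0, 0, 0, 0, 0, 0, 0, 0, 0, 0, 0, 0, 0, 0, 0, 0, 0, 0, 0, 0, 0, 0, 0, 0, 0, 0, 0, 0, 0, 0, 0, 0, 0, 0, 0, 0, 0, 0, 0, 0, 0, 0, 0, 0, 0, 0, 0, 0, 0, 0]
}}

```text
time: 35.1
tool_pos: [0.4946, -0.3825, 0.0987]
eef_rot: [-0.005, 0.748, 0.664, 0.001]
force: [0.6, 7.7, 1.0]
opening: -0.0002
grip_force: 4.0
```

Call:
{"name": "send_rows", "arguments": {
  "series": [0, 7, 0, 0, 0, 0, 0, 0, 7, 0, 0, 0, 0, 0, 0, 7, 0, 0, 0, 0, 0, 0, 7, 0, 0, 0, 0, 0, 0, 7, 0, 0, 0, 0, 0, 0, 7, 0, 0, 0, 0, 0, 0, 7, 0, 0, 0, 0, 0, 0, 7, 0, 0, 0, 0, 0, 45, 0, 0, -18, 0, 0, 8, 45, 0, 0, -18, 0, 0, 8, 45, 0, 0, -18, 0, 0, 8, 45, 0, 0, -18, 0, 0, 8, 45, 0, 0, -18, 0, 0, 8, 45, 0, 0, 0, 0, 0, 0]
}}

```text
time: 36.5
tool_pos: [0.5024, -0.3319, 0.1921]
eef_rot: [0.0, 0.93, 0.367, 0.0]
force: [-0.1, 0.1, -0.6]
opening: 0.0449
grip_force: 0.0
```

```bash
python3 -c "
from h import *
go(.4485,.0785,.18,-47.6)
import hd"
```

```text
t 36.5 p [ 0.5024 -0.3319  0.1921] yaw -47.0 tilt 0.03 F [-0.1  0.1 -0.6] open 44.9 g 0.0 q [ 0.01  0.41  0.68  1.76 -0.29  1.07 -0.03]
move [ 240.7 -336.8   11.9] norm 414.0 turn z 0.6320925396794337
full rotvec deg [0.03 0.   0.63]
head shift px 0.0 0.0 score 1.0
px for 41,47,51 mm [array([0.9, 9.9]), array([ 1. , 11.3]), array([ 1.1, 12.4])]
```

Call:
{"name": "send_rows", "arguments": {
  "series": [45, 24.1, -33.5, 1.2, 0, 0, 0.6, 45, 24.1, -33.5, 1.2, 0, 0, 0, 45, 24.1, -33.5, 1.2, 0, 0, 0, 45, 24.1, -33.5, 1.2, 0, 0, 0, 45, 24.1, -33.5, 1.2, 0, 0, 0, 45, 24.1, -33.5, 1.2, 0, 0, 0, 45, 24.1, -33.5, 1.2, 0, 0, 0, 45, 24.1, -33.5, 1.2, 0, 0, 0, 45, 24.1, -33.5, 1.2, 0, 0, 0, 45, 22.5, -33.5, 1.2, 0, 0, 0, 45, 0, 0, 0, 0, 0, 0, 45, 0, 0, 0, 0, 0, 0]
}}

```text
time: 37.8
tool_pos: [0.4503, 0.0783, 0.178]
eef_rot: [-0.002, 0.931, 0.364, -0.002]
force: [0.8, -0.2, 0.3]
opening: 0.0453
grip_force: 0.0
```

```bash
python3 -c "
from h import *
go(.4485,.0785,.078,-47.6)"
```

```text
t 37.8 p [0.4503 0.0783 0.178 ] yaw -47.3 tilt 0.31 F [ 0.8 -0.2  0.3] open 45.3 g 0.0 q [-0.73  0.14  0.53  2.08 -0.09  0.95 -0.98]
move [ -0.9  -0.9 100. ] norm 100.0 turn z 0.26888683330815866
full rotvec deg [-0.26  0.17  0.27]
```

Call:
{"name": "send_rows", "arguments": {
  "series": [45, -0.9, -0.9, 25, 0, 0, 0.2, 45, 0, 0, 25, 0, 0, 0, 45, 0, 0, 25, 0, 0, 0, 45, 0, 0, 25, 0, 0, 0, 45, 0, 0, 0, 0, 0, 0, 0, 0, 0, 0, 0, 0, 0, 0, 0, 0, 0, 0, 0, 0, 0, 0, 0, 0, 0, 0, 0, 0, 0, 0, 0, 0, 0, 0]
}}

```text
time: 38.7
tool_pos: [0.4492, 0.0777, 0.0797]
eef_rot: [-0.002, 0.933, 0.36, -0.001]
force: [-5.2, -2.3, 5.6]
opening: 0.0223
grip_force: 25.1
```

```bash
python3 -c "
from h import *
go(.4485,.0785,.078,-47.6)"
```

```text
t 38.7 p [0.4492 0.0777 0.0797] yaw -47.8 tilt 0.28 F [-5.2 -2.3  5.6] open 22.3 g 25.1 q [-0.67  0.3   0.49  2.18 -0.22  0.71 -0.87]
move [ 0.  -1.1  1.7] norm 2.0 turn z -0.16636333636115808
full rotvec deg [-0.27  0.08 -0.17]
```

Gripped again. Third quarter turn.

Call:
{"name": "send_rows", "arguments": {
  "series": [0, 0.7, 13.3, 0, 0, 0, -6, 0, 0.7, 13.3, 0, 0, 0, -6, 0, 0.7, 13.3, 0, 0, 0, -6, 0, 0.7, 13.3, 0, 0, 0, -6, 0, 0.7, 13.3, 0, 0, 0, -6, 0, 0.7, 13.3, 0, 0, 0, -6, 0, 0.7, 13.3, 0, 0, 0, -6, 0, 0.7, 13.3, 0, 0, 0, -6, 0, 0.7, 13.3, 0, 0, 0, -6, 0, 0.7, 13.3, 0, 0, 0, -6, 0, 0.7, 13.3, 0, 0, 0, -6, 0, 0.7, 13.3, 0, 0, 0, -6, 0, 0.7, 13.3, 0, 0, 0, -6, 0, 0.7, 13.3, 0, 0, 0, -6, 0, 0.7, 13.3, 0, 0, 0, -6, 0, 0, 0, 0, 0, 0, 0]
}}

```text
time: 40.3
tool_pos: [0.6309, 0.0736, 0.0797]
eef_rot: [-0.002, 0.402, 0.915, 0.003]
force: [-4.7, 4.0, 5.8]
opening: 0.0221
grip_force: 25.5
```

Call:
{"name": "send_rows", "arguments": {
  "series": [40, 0, 0, 0, 0, 0, 0, 40, 0, 0, 0, 0, 0, 0, 40, 0, 0, 0, 0, 0, 0, 40, 0, 0, -20, 0, 0, 0, 40, 0, 0, -20, 0, 0, 0, 40, 0, 0, -20, 0, 0, 0, 0, 0, 0, -10, 0, 0, 7.1, 0, 0, 0, -10, 0, 0, 7.1, 0, 0, 0, -10, 0, 0, 7.1, 0, 0, 0, -10, 0, 0, 7.1, 0, 0, 0, -10, 0, 0, 7.1, 0, 0, 0, -10, 0, 0, 7.1, 0, 0, 0, 0, 0, 0, 7.1, 0, 0, 0, 0, 0, 0, 0]
}}

```text
time: 41.7
tool_pos: [0.6301, 0.0686, 0.1986]
eef_rot: [-0.001, 0.752, 0.659, -0.0]
force: [0.2, 0.2, 0.2]
opening: -0.0001
grip_force: 0.0
```

Call:
{"name": "send_rows", "arguments": {
  "series": [0, -41.4, -7.7, 0.8, 0, 0, -0.5, 0, -41.4, -7.7, 0.8, 0, 0, 0, 0, -41.4, -7.7, 0.8, 0, 0, 0, 0, -41.4, -7.7, 0.8, 0, 0, 0, 0, -41.4, -7.7, 0.8, 0, 0, 0, 0, -41.4, -7.7, 0.8, 0, 0, 0, 0, -41.4, -7.7, 0.8, 0, 0, 0, 0, -41.4, -7.7, 0.8, 0, 0, 0, 0, -41.4, -7.7, 0.8, 0, 0, 0, 0, -41.4, -7.7, 0.8, 0, 0, 0, 0, 0, 0, 0, 0, 0, 0, 0, 0, 0, 30, 0, 0, 0, 0, 0, 0, 30, 0, 0, 0, 0, 0, 0, 30, 0, 0, 0, 0, 0, 0, 0, 0, 0, 0, 0, 0, 0, 0, 0, 0, 0]
}}

```text
time: 43.3
tool_pos: [0.5025, -0.3322, 0.1]
eef_rot: [-0.002, 0.748, 0.663, -0.001]
force: [0.4, -0.1, 1.3]
opening: 0.0001
grip_force: 0.0
```

```bash
python3 -c "
from h import *
go(.4945,-.3828,.0998,-7)
import hd,tb"
```

```text
t 43.3 p [ 0.5025 -0.3322  0.1   ] yaw -6.9 tilt 0.28 F [ 0.4 -0.1  1.3] open 0.1 g 0.0 q [ 0.21  0.48  0.41  1.83 -0.24  0.89  0.61]
move [-51.2  -1.8   0.1] norm 51.0 turn z 0.10431930296446978
full rotvec deg [-0.26 -0.1   0.1 ]
head shift px 0.0 0.0 score 1.0
px for 41,47,51 mm [array([0.9, 9.9]), array([ 1. , 11.3]), array([ 1.1, 12.4])]
+x [293 187] 130.0 61.0
-x [292 255] 178.0 34.0
-y [327 221] 115.0 28.0
post 43 44.9 0.126
post -47 -47.4 0.123
post 133 133.8 0.131
post -137 -139.2 0.128
```

Call:
{"name": "send_rows", "arguments": {
  "series": [0, -7.8, -1.8, 0, 0, 0, 0, 0, -7.8, 0, 0, 0, 0, 0, 0, -7.8, 0, 0, 0, 0, 0, 0, -7.8, 0, 0, 0, 0, 0, 0, -7.8, 0, 0, 0, 0, 0, 0, -7.8, 0, 0, 0, 0, 0, 0, -7.8, 0, 0, 0, 0, 0, 0, 0, 0, 0, 0, 0, 0, 0, 0, 0, 0, 0, 0, 0]
}}

```text
time: 44.35
tool_pos: [0.4948, -0.3822, 0.0988]
eef_rot: [-0.005, 0.748, 0.664, 0.001]
force: [2.1, 8.5, 2.5]
opening: 0.0
grip_force: 4.5
```

```bash
python3 -c "
from h import *
go(.4945,-.3828,.0998,-7)
import hd"
```

```text
t 44.4 p [ 0.4948 -0.3822  0.0988] yaw -6.9 tilt 0.61 F [2.1 8.5 2.5] open 0.0 g 4.5 q [ 0.3   0.52  0.41  1.77 -0.25  0.91  0.7 ]
move [-0.6 -0.2 -1.1] norm 1.0 turn z 0.14633669443657027
full rotvec deg [-0.34 -0.5   0.14]
head shift px 0.25 11.25 score 0.86
px for 41,47,51 mm [array([0.9, 9.9]), array([ 1. , 11.3]), array([ 1.1, 12.4])]
```

Call:
{"name": "send_rows", "arguments": {
  "series": [0, -0.5, 0, 0, 0, 0, 0, 0, 0, 0, 0, 0, 0, 0, 0, 0, 0, 0, 0, 0, 0, 0, 0, 0, 0, 0, 0, 0, 0, 0, 0, 0, 0, 0, 0, 0, 0, 0, 0, 0, 0, 0, 0, 0, 0, 0, 0, 0, 0, 0, 0, 0, 0, 0, 0, 0, 0, 0, 0, 0, 0, 0, 0, 0, 0, 0, 0, 0, 0, 0, 0, 0, 0, 0, 0, 0, 0, 0, 0, 0, 0, 0, 0, 0, 0, 0, 0, 0, 0, 0, 0, 0, 0, 0, 0, 0, 0, 0, 0, 0, 0, 0, 0, 0, 0, 0, 0, 0, 0, 0, 0, 0, 0, 0, 0, 0, 0, 0, 0, 0, 0, 0, 0, 0, 0, 0, 0, 0, 0, 0, 0, 0, 0, 0, 0, 0, 0, 0, 0, 0]
}}

```text
time: 46.45
tool_pos: [0.4948, -0.3823, 0.0988]
eef_rot: [-0.005, 0.748, 0.664, 0.001]
force: [1.8, 8.8, 1.6]
opening: -0.0003
grip_force: 4.5
```

Call:
{"name": "send_rows", "arguments": {
  "series": [0, 0, 0, 0, 0, 0, 0, 0, 0, 0, 0, 0, 0, 0, 0, 0, 0, 0, 0, 0, 0, 0, 0, 0, 0, 0, 0, 0, 0, 0, 0, 0, 0, 0, 0, 0, 0, 0, 0, 0, 0, 0, 0, 0, 0, 0, 0, 0, 0, 0, 0, 0, 0, 0, 0, 0, 0, 0, 0, 0, 0, 0, 0, 0, 0, 0, 0, 0, 0, 0, 0, 0, 0, 0, 0, 0, 0, 0, 0, 0, 0, 0, 0, 0]
}}

```text
time: 47.65
tool_pos: [0.4947, -0.3823, 0.0987]
eef_rot: [-0.005, 0.748, 0.664, 0.001]
force: [1.5, 9.5, 1.1]
opening: -0.0002
grip_force: 4.5
```

```bash
python3 -c "
import hd"
```

```text
head shift px 0.25 11.25 score 0.86
px for 41,47,51 mm [array([0.9, 9.9]), array([ 1. , 11.3]), array([ 1.1, 12.4])]
```

Call:
{"name": "send_rows", "arguments": {
  "series": [0, 7, 0, 0, 0, 0, 0, 0, 7, 0, 0, 0, 0, 0, 0, 7, 0, 0, 0, 0, 0, 0, 7, 0, 0, 0, 0, 0, 0, 7, 0, 0, 0, 0, 0, 0, 7, 0, 0, 0, 0, 0, 0, 7, 0, 0, 0, 0, 0, 0, 7, 0, 0, 0, 0, 0, 45, 0, 0, -18, 0, 0, 8, 45, 0, 0, -18, 0, 0, 8, 45, 0, 0, -18, 0, 0, 8, 45, 0, 0, -18, 0, 0, 8, 45, 0, 0, -18, 0, 0, 8, 45, 0, 0, 0, 0, 0, 0]
}}

```text
time: 49.15
tool_pos: [0.5024, -0.3322, 0.1922]
eef_rot: [0.0, 0.93, 0.367, 0.0]
force: [-0.8, -0.1, 1.1]
opening: 0.0451
grip_force: 0.0
```

```bash
python3 -c "
from h import *
go(.4485,.0785,.18,-47.6)
import hd"
```

```text
t 49.1 p [ 0.5024 -0.3322  0.1922] yaw -47.0 tilt 0.04 F [-0.8 -0.1  1.1] open 45.1 g 0.0 q [ 0.05  0.4   0.62  1.75 -0.26  1.07 -0.06]
move [ 240.8 -337.    12. ] norm 414.0 turn z 0.625819889314414
full rotvec deg [ 0.04 -0.    0.63]
head shift px 0.0 0.0 score 1.0
px for 41,47,51 mm [array([0.9, 9.9]), array([ 1. , 11.3]), array([ 1.1, 12.4])]
```

All three are tested and the head is back up. One more quarter turn brings sink 3 out from under the head.

Call:
{"name": "send_rows", "arguments": {
  "series": [45, 24.1, -33.5, 1.2, 0, 0, 0.6, 45, 24.1, -33.5, 1.2, 0, 0, 0, 45, 24.1, -33.5, 1.2, 0, 0, 0, 45, 24.1, -33.5, 1.2, 0, 0, 0, 45, 24.1, -33.5, 1.2, 0, 0, 0, 45, 24.1, -33.5, 1.2, 0, 0, 0, 45, 24.1, -33.5, 1.2, 0, 0, 0, 45, 24.1, -33.5, 1.2, 0, 0, 0, 45, 24.1, -33.5, 1.2, 0, 0, 0, 45, 22.5, -33.5, 1.2, 0, 0, 0, 45, 0, 0, 0, 0, 0, 0, 45, 0, 0, 0, 0, 0, 0]
}}

```text
time: 50.45
tool_pos: [0.4503, 0.078, 0.178]
eef_rot: [-0.002, 0.931, 0.364, -0.002]
force: [0.5, -0.1, -0.9]
opening: 0.0449
grip_force: 0.0
```

Call:
{"name": "send_rows", "arguments": {
  "series": [45, -0.9, -0.9, 25, 0, 0, 0.2, 45, 0, 0, 25, 0, 0, 0, 45, 0, 0, 25, 0, 0, 0, 45, 0, 0, 25, 0, 0, 0, 45, 0, 0, 0, 0, 0, 0, 0, 0, 0, 0, 0, 0, 0, 0, 0, 0, 0, 0, 0, 0, 0, 0, 0, 0, 0, 0, 0, 0, 0, 0, 0, 0, 0, 0]
}}

```text
time: 51.35
tool_pos: [0.4492, 0.0775, 0.0797]
eef_rot: [-0.002, 0.933, 0.36, -0.002]
force: [-4.8, -1.5, 5.0]
opening: 0.022
grip_force: 25.1
```

```bash
python3 -c "
from h import *
go(.4485,.0785,.078,-47.6)"
```

```text
t 51.4 p [0.4492 0.0775 0.0797] yaw -47.8 tilt 0.28 F [-4.8 -1.5  5. ] open 22.0 g 25.1 q [-0.61  0.29  0.42  2.18 -0.19  0.71 -0.9 ]
move [ 0.2 -1.2  1.7] norm 2.0 turn z -0.16453503932191893
full rotvec deg [-0.27  0.08 -0.16]
```

Call:
{"name": "send_rows", "arguments": {
  "series": [0, 0.7, 13.3, 0, 0, 0, -6, 0, 0.7, 13.3, 0, 0, 0, -6, 0, 0.7, 13.3, 0, 0, 0, -6, 0, 0.7, 13.3, 0, 0, 0, -6, 0, 0.7, 13.3, 0, 0, 0, -6, 0, 0.7, 13.3, 0, 0, 0, -6, 0, 0.7, 13.3, 0, 0, 0, -6, 0, 0.7, 13.3, 0, 0, 0, -6, 0, 0.7, 13.3, 0, 0, 0, -6, 0, 0.7, 13.3, 0, 0, 0, -6, 0, 0.7, 13.3, 0, 0, 0, -6, 0, 0.7, 13.3, 0, 0, 0, -6, 0, 0.7, 13.3, 0, 0, 0, -6, 0, 0.7, 13.3, 0, 0, 0, -6, 0, 0.7, 13.3, 0, 0, 0, -6, 0, 0, 0, 0, 0, 0, 0]
}}

```text
time: 52.95
tool_pos: [0.6309, 0.0735, 0.0797]
eef_rot: [-0.002, 0.402, 0.915, 0.003]
force: [-3.2, 4.8, 5.8]
opening: 0.0218
grip_force: 25.6
```

Call:
{"name": "send_rows", "arguments": {
  "series": [40, 0, 0, 0, 0, 0, 0, 40, 0, 0, 0, 0, 0, 0, 40, 0, 0, 0, 0, 0, 0, 40, 0, 0, -20, 0, 0, 0, 40, 0, 0, -20, 0, 0, 0, 40, 0, 0, -20, 0, 0, 0, 60, 0, 0, -10, 0, 0, -7.6, 60, 0, 0, -10, 0, 0, -7.6, 60, 0, 0, 0, 0, 0, -7.6, 60, 0, 0, 0, 0, 0, -7.6, 60, 0, 0, 0, 0, 0, -7.6, 60, 0, 0, 0, 0, 0, -7.6, 60, 30, 0, 0, 0, 0, 0, 60, 30, 0, 0, 0, 0, 0, 60, 30, 0, 0, 0, 0, 0, 60, 0, 0, 0, 0, 0, 0]
}}

```text
time: 54.55
tool_pos: [0.5362, 0.0719, 0.1585]
eef_rot: [-0.003, 0.019, 1.0, 0.001]
force: [-0.2, -0.4, 1.2]
opening: 0.0602
grip_force: 0.0
```

```bash
python3 -c "
from h import *
go(.539,.073,.04,88)"
```

```text
t 54.5 p [0.5362 0.0719 0.1585] yaw 87.9 tilt 0.36 F [-0.2 -0.4  1.2] open 60.2 g 0.0 q [-0.09  0.31 -0.15  1.89  0.05  0.95  1.27]
move [ -3.5   1.  118.5] norm 119.0 turn z -0.14105024506450548
full rotvec deg [ 0.07 -0.35 -0.14]
```

Call:
{"name": "send_rows", "arguments": {
  "series": [60, -3.5, 1, 30, 0, 0, 0, 60, 0, 0, 30, 0, 0, 0, 60, 0, 0, 30, 0, 0, 0, 60, 0, 0, 18, 0, 0, 0, 60, 0, 0, 10, 0, 0, 0, 60, 0, 0, 0, 0, 0, 0, 0, 0, 0, 0, 0, 0, 0, 0, 0, 0, 0, 0, 0, 0, 0, 0, 0, 0, 0, 0, 0, 0, 0, 0, 0, 0, 0, 0],
  "newtons": 50
}}

```text
time: 55.55
tool_pos: [0.5444, 0.074, 0.0421]
eef_rot: [-0.0, 0.019, 1.0, 0.002]
force: [0.7, 0.8, 6.6]
opening: 0.0355
grip_force: 50.1
```

```bash
python3 -c "
from h import *
go(.539,.073,.04,88)"
```

```text
t 55.5 p [0.5444 0.074  0.0421] yaw 87.8 tilt 0.18 F [0.7 0.8 6.6] open 35.5 g 50.1 q [-0.1   0.47 -0.14  1.97  0.09  0.71  1.24]
move [ 5.3 -1.2  2.1] norm 6.0 turn z -0.15509061529502333
full rotvec deg [ 0.18 -0.01 -0.16]
```

Call:
{"name": "send_rows", "arguments": {
  "series": [0, 0, 0, -10, 0, 0, 0, 0, 0, 0, -25, 0, 0, 0, 0, 0, 0, -25, 0, 0, 0, 0, 0, 0, -25, 0, 0, 0, 0, 0, 0, -25, 0, 0, 0, 0, 0, 0, 0, 0, 0, 7.6, 0, 0, 0, 0, 0, 0, 7.6, 0, 0, 0, 0, 0, 0, 7.6, 0, 0, 0, 0, 0, 0, 7.6, 0, 0, 0, 0, 0, 0, 7.6, 0, 0, 0, 0, 0, 0, 7.6, 0, 0, 0, 0, 0, 0, 7.6, 0, 0, 0, 0, 0, 0, 7.6, 0, 0, 0, 0, 0, 0, 7.6, 0, 0, 0, 0, 0, 0, 7.6, 0, 0, 0, 0, 0, 0, 7.6, 0, 0, 0, 0, 0, 0, 0]
}}

```text
time: 57.25
tool_pos: [0.5425, 0.0729, 0.1506]
eef_rot: [-0.002, 0.68, 0.733, -0.001]
force: [0.8, -0.1, -1.0]
opening: 0.0348
grip_force: 49.6
```

```bash
cat > tr.py <<'E'
from h import *
def tray():
    d=cap('top'); hsv=cv2.cvtColor(d['pixels'],cv2.COLOR_RGB2HSV)
    m=cv2.inRange(hsv,(100,120,60),(125,255,255)); m[:,:360]=0;m[:,490:]=0;m[:160]=0;m[310:]=0
    k=max(cv2.findContours(m,0,2)[0],key=cv2.contourArea)
    (x,y),(w,h),a=cv2.minAreaRect(ray(d,cv2.convexHull(k).reshape(-1,2),.08)[:,:2].astype(np.float32))
    if w<h: w,h,a=h,w,a-90
    a=(a+90)%180-90
    print('tray',round(x,4),round(y,4),'size',round(w,3),round(h,3),'yaw',round(a,1)); return x,y,a
E
python3 -c "
from tr import *
x,y,a=tray()
print(ctrl.state()['opening'])
go(x,y,.13,a)"
```

```text
tray 0.4807 -0.162 size 0.26 0.184 yaw 4.4
0.03528128123785878
t 57.3 p [0.5426 0.0731 0.1506] yaw 4.4 tilt 0.28 F [ 0.2  0.6 -2.1] open 35.3 g 49.6 q [-0.32  0.32  0.13  1.9  -0.05  0.93 -0.08]
move [-229.7  -79.7   20.4] norm 244.0 turn z 0.02567110062052791
full rotvec deg [-0.25 -0.13  0.03]
```

The tray was knocked aside: it is now at (0.481, −0.162). The rim size still measures true, so I'll use the new pose. Sink 2 goes to the far slot.

Call:
{"name": "send_rows", "arguments": {
  "series": [0, -39, -1.6, 0, 0, 0, 0, 0, -39, -1.6, 0, 0, 0, 0, 0, -39, -1.6, 0, 0, 0, 0, 0, -39, -1.6, 0, 0, 0, 0, 0, -39, -1.6, 0, 0, 0, 0, 0, -39, -1.6, 0, 0, 0, 0, 0, 0, 0, 0, 0, 0, 0, 0, 0, 0, 0, 0, 0, 0]
}}

```text
time: 58.1
tool_pos: [0.5503, -0.162, 0.1499]
eef_rot: [-0.002, 0.681, 0.732, -0.0]
force: [0.6, 0.2, -1.0]
opening: 0.0353
grip_force: 49.5
```

```bash
python3 -c "
from h import *
go(.551,-.161,.045,4.4)"
```

```text
t 58.1 p [ 0.5503 -0.162   0.1499] yaw 4.2 tilt 0.29 F [ 0.6  0.2 -1. ] open 35.3 g 49.5 q [ 0.04  0.36  0.22  1.84 -0.1   0.95  0.38]
move [  0.6   1.2 104.9] norm 105.0 turn z -0.21884379460068715
full rotvec deg [-0.23 -0.17 -0.22]
```

Call:
{"name": "send_rows", "arguments": {
  "series": [0, 0.6, 1.2, 25, 0, 0, -0.2, 0, 0, 0, 25, 0, 0, 0, 0, 0, 0, 25, 0, 0, 0, 0, 0, 0, 20, 0, 0, 0, 0, 0, 0, 8, 0, 0, 0, 0, 0, 0, 0, 0, 0, 0]
}}

```text
time: 58.7
tool_pos: [0.5515, -0.1581, 0.0466]
eef_rot: [-0.003, 0.678, 0.735, -0.0]
force: [1.3, 0.2, -1.3]
opening: 0.0354
grip_force: 50.1
```

```bash
python3 -c "
from h import *
go(.551,-.161,.045,4.4)"
```

```text
t 58.7 p [ 0.5515 -0.1581  0.0466] yaw 4.6 tilt 0.36 F [ 1.3  0.2 -1.3] open 35.4 g 50.1 q [ 0.06  0.49  0.19  1.92 -0.14  0.74  0.41]
move [-2.8 -0.8  1.6] norm 3.0 turn z 0.22077028047642955
full rotvec deg [-0.28 -0.23  0.22]
```

Call:
{"name": "send_rows", "arguments": {
  "series": [0, 0, 0, 2, 0, 0, 0, 0, 0, 0, 0, 0, 0, 0, 50, 0, 0, 0, 0, 0, 0, 50, 0, 0, 0, 0, 0, 0, 50, 0, 0, 0, 0, 0, 0, 50, 0, 0, -20, 0, 0, 0, 50, 0, 0, -30, 0, 0, 0, 60, 0, 0, -30, 0, 0, 6.5, 60, 0, 0, -30, 0, 0, 0, 60, 0, 0, 0, 0, 0, 0]
}}

```text
time: 59.7
tool_pos: [0.5552, -0.1612, 0.1597]
eef_rot: [0.002, 0.72, 0.694, 0.002]
force: [0.7, -0.2, -0.0]
opening: 0.0598
grip_force: 0.0
```

```bash
python3 -c "
from h import *
go(.632,.160,.155,-2)"
```

```text
t 59.7 p [ 0.5552 -0.1612  0.1597] yaw -2.1 tilt 0.32 F [ 0.7 -0.2 -0. ] open 59.8 g 0.0 q [ 0.01  0.35  0.25  1.83 -0.11  0.96  0.28]
move [323.7  65.1   5.3] norm 330.0 turn z -0.07353826007927466
full rotvec deg [ 0.31 -0.04 -0.07]
```

Call:
{"name": "send_rows", "arguments": {
  "series": [60, 38.6, 8.2, 0.5, 0.3, 0, 0, 60, 38.6, 8.2, 0.5, 0, 0, 0, 60, 38.6, 8.2, 0.5, 0, 0, 0, 60, 38.6, 8.2, 0.5, 0, 0, 0, 60, 38.6, 8.2, 0.5, 0, 0, 0, 60, 38.6, 8.2, 0.5, 0, 0, 0, 60, 38.6, 8.2, 0.5, 0, 0, 0, 60, 38.6, 8.2, 0.5, 0, 0, 0, 60, 0, 0, 0, 0, 0, 0, 60, 0, 0, 0, 0, 0, 0]
}}

```text
time: 60.7
tool_pos: [0.6282, 0.1472, 0.1501]
eef_rot: [-0.004, 0.719, 0.695, -0.003]
force: [0.8, -0.4, -0.4]
opening: 0.0603
grip_force: 0.0
```

```bash
python3 -c "
from h import *
go(.632,.145,.041,-2)
d=cap('top');c=cap('side');f=lambda im,u,v:cv2.resize(im[v:v+140,u:u+140],(400,400),interpolation=2)
cv2.imwrite('pics/c9.png',np.hstack([f(d['pixels'],235,155),f(c['pixels'],225,150)])[:,:,::-1])"
```

```text
t 60.7 p [0.6282 0.1472 0.1501] yaw -1.9 tilt 0.61 F [ 0.8 -0.4 -0.4] open 60.3 g 0.0 q [-0.41  0.47  0.16  1.67 -0.09  1.02 -0.25]
move [ -2.3   5.  109. ] norm 109.0 turn z 0.08760874083885994
full rotvec deg [-0.6  -0.09  0.09]
```

View pics/c9.png

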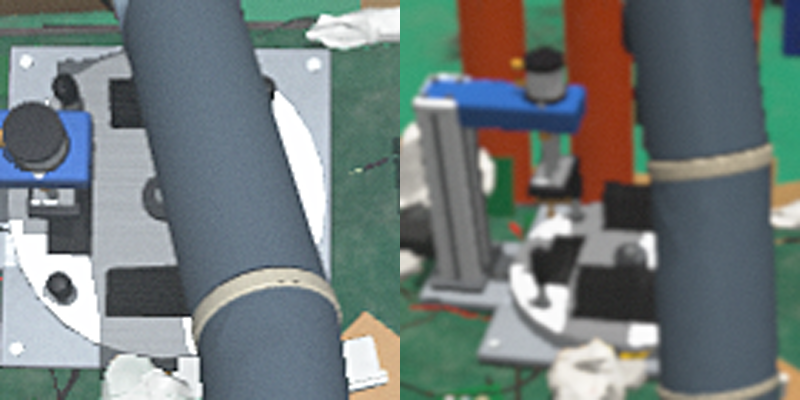

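The arm passes clear of the press arm (its end is at (90,150), the forearm's left edge at (150,150)), and sink 1 shows at (130,105). Descending.

Call:
{"name": "send_rows", "arguments": {
  "series": [60, -2.3, 5, 30, -0.6, 0, 0, 60, 0, 0, 30, 0, 0, 0, 60, 0, 0, 28, 0, 0, 0, 60, 0, 0, 12, 0, 0, 0, 60, 0, 0, 7, 0, 0, 0, 60, 0, 0, 0, 0, 0, 0, 0, 0, 0, 0, 0, 0, 0, 0, 0, 0, 0, 0, 0, 0, 0, 0, 0, 0, 0, 0, 0, 0, 0, 0, 0, 0, 0, 0]
}}

```text
time: 61.8
tool_pos: [0.6346, 0.144, 0.0459]
eef_rot: [0.0, 0.72, 0.694, 0.002]
force: [-0.7, -0.8, 6.7]
opening: 0.0363
grip_force: 49.1
```

```bash
python3 -c "
from h import *
go(.632,.145,.041,-2)"
```

```text
t 61.8 p [0.6346 0.144  0.0459] yaw -2.1 tilt 0.29 F [-0.7 -0.8  6.7] open 36.3 g 49.1 q [-0.39  0.59  0.15  1.74 -0.11  0.81 -0.23]
move [ 0.9 -2.7  4.9] norm 6.0 turn z -0.0655000259419154
full rotvec deg [ 0.23 -0.17 -0.07]
```

Call:
{"name": "send_rows", "arguments": {
  "series": [0, 0, 0, -10, 0, 0, 0, 0, 0, 0, -25, 0, 0, 0, 0, 0, 0, -25, 0, 0, 0, 0, 0, 0, -25, 0, 0, 0, 0, 0, 0, -25, 0, 0, -6.4, 0, -38, 0, 0, 0, 0, 0, 0, 0, 0, 0, 0, 0, 0]
}}

```text
time: 62.5
tool_pos: [0.6372, 0.0987, 0.1555]
eef_rot: [0.002, 0.683, 0.731, 0.0]
force: [-0.5, -0.8, -3.0]
opening: 0.036
grip_force: 48.5
```

```bash
python3 -c "
from tr import *
x,y,a=tray()
w=np.radians(a);o=-.016
go(x-np.sin(w)*o,y+np.cos(w)*o,.049,a)"
```

```text
tray 0.4807 -0.1617 size 0.259 0.184 yaw 4.3
t 62.5 p [0.6365 0.1014 0.1547] yaw 4.0 tilt 0.14 F [ 0.1 -0.2 -2.1] open 36.2 g 48.5 q [-0.33  0.46  0.15  1.67 -0.08  1.01 -0.09]
move [-267.7 -173.9  105.4] norm 336.0 turn z -0.26474338459601654
full rotvec deg [ 0.14  0.02 -0.26]
```

Call:
{"name": "send_rows", "arguments": {
  "series": [0, -33.4, -21.7, 0, 0, 0, -0.3, 0, -33.4, -21.7, 0, 0, 0, 0, 0, -33.4, -21.7, 0, 0, 0, 0, 0, -33.4, -21.7, 0, 0, 0, 0, 0, -33.4, -21.7, 0, 0, 0, 0, 0, -33.4, -21.7, 0, 0, 0, 0, 0, -33.4, -21.7, 0, 0, 0, 0, 0, -33.4, -21.7, 0, 0, 0, 0, 0, 0, 0, 0, 0, 0, 0, 0, 0, 0, 0, 0, 0, 0]
}}

```text
time: 63.55
tool_pos: [0.4841, -0.1748, 0.1532]
eef_rot: [-0.0, 0.679, 0.734, 0.001]
force: [0.3, 0.4, -2.1]
opening: 0.036
grip_force: 49.0
```

```bash
python3 -c "
from h import *
go(.4807+.0012,-.1617-.016,.049,4.3)"
```

```text
t 63.5 p [ 0.4841 -0.1748  0.1532] yaw 4.5 tilt 0.17 F [ 0.3  0.4 -2.1] open 36.0 g 49.0 q [ 0.06  0.26  0.25  1.98 -0.08  0.91  0.43]
move [ -3.   -2.7 104.2] norm 104.0 turn z 0.20191181215136567
full rotvec deg [ 0.1  -0.14  0.2 ]
```

Call:
{"name": "send_rows", "arguments": {
  "series": [0, -3, -2.7, 25, 0, 0, 0.2, 0, 0, 0, 25, 0, 0, 0, 0, 0, 0, 25, 0, 0, 0, 0, 0, 0, 20, 0, 0, 0, 0, 0, 0, 7, 0, 0, 0, 0, 0, 0, 0, 0, 0, 0]
}}

```text
time: 64.15
tool_pos: [0.4826, -0.1761, 0.0506]
eef_rot: [-0.001, 0.678, 0.735, 0.001]
force: [-0.2, -0.5, -1.9]
opening: 0.0358
grip_force: 49.0
```

```bash
python3 -c "
from h import *
go(.4807+.0012,-.1617-.016,.049,4.3)"
```

```text
t 64.2 p [ 0.4826 -0.1761  0.0506] yaw 4.6 tilt 0.17 F [-0.2 -0.5 -1.9] open 35.8 g 49.0 q [ 0.1   0.41  0.22  2.06 -0.14  0.68  0.48]
move [-1.6 -0.9  1.6] norm 2.0 turn z 0.2560576133535193
full rotvec deg [ 0.03 -0.17  0.26]
```

Call:
{"name": "send_rows", "arguments": {
  "series": [0, 0, 0, 2.5, 0, 0, 0, 0, 0, 0, 0, 0, 0, 0, 50, 0, 0, 0, 0, 0, 0, 50, 0, 0, 0, 0, 0, 0, 50, 0, 0, 0, 0, 0, 0, 50, 0, 0, -20, 0, 0, 0, 50, 0, 0, -30, 0, 0, 0, 60, 0, 0, -30, 0, 0, 6.5, 60, 0, 0, -30, 0, 0, 0, 60, 0, 0, 0, 0, 0, 0]
}}

```text
time: 65.15
tool_pos: [0.4851, -0.1788, 0.163]
eef_rot: [0.004, 0.72, 0.694, 0.004]
force: [0.1, 1.1, 0.1]
opening: 0.0601
grip_force: 0.0
```

```bash
python3 -c "
from h import *
go(.452,.155,.155,-2)"
```

```text
t 65.2 p [ 0.4851 -0.1788  0.163 ] yaw -2.1 tilt 0.6 F [0.1 1.1 0.1] open 60.1 g 0.0 q [ 0.04  0.25  0.28  1.97 -0.09  0.92  0.33]
move [332.4 -45.3   7.7] norm 336.0 turn z -0.07887088444684309
full rotvec deg [ 0.6  -0.03 -0.08]
```

Call:
{"name": "send_rows", "arguments": {
  "series": [60, 41.5, -5.7, 0.9, 0.6, 0, 0, 60, 41.5, -5.7, 0.9, 0, 0, 0, 60, 41.5, -5.7, 0.9, 0, 0, 0, 60, 41.5, -5.7, 0.9, 0, 0, 0, 60, 41.5, -5.7, 0.9, 0, 0, 0, 60, 41.5, -5.7, 0.9, 0, 0, 0, 60, 41.5, -5.7, 0.9, 0, 0, 0, 60, 41.5, -5.7, 0.9, 0, 0, 0, 60, 0, 0, 0, 0, 0, 0, 60, 0, 0, 0, 0, 0, 0]
}}

```text
time: 66.15
tool_pos: [0.4479, 0.1562, 0.152]
eef_rot: [-0.004, 0.719, 0.695, -0.003]
force: [0.3, -0.7, -0.3]
opening: 0.0603
grip_force: 0.0
```

```bash
python3 -c "
from h import *
go(.452,.155,.043,-2)"
```

```text
t 66.2 p [0.4479 0.1562 0.152 ] yaw -1.9 tilt 0.57 F [ 0.3 -0.7 -0.3] open 60.3 g 0.0 q [-0.47  0.2   0.06  2.05 -0.02  0.9  -0.43]
move [ -1.3   5.2 108.9] norm 109.0 turn z 0.07682719075066302
full rotvec deg [-0.57 -0.09  0.08]
```

Call:
{"name": "send_rows", "arguments": {
  "series": [60, -1.3, 4.5, 30, -0.6, 0, 0, 60, 0, 0, 30, 0, 0, 0, 60, 0, 0, 28, 0, 0, 0, 60, 0, 0, 12, 0, 0, 0, 60, 0, 0, 7, 0, 0, 0, 60, 0, 0, 0, 0, 0, 0, 0, 0, 0, 0, 0, 0, 0, 0, 0, 0, 0, 0, 0, 0, 0, 0, 0, 0, 0, 0, 0, 0, 0, 0, 0, 0, 0, 0]
}}

```text
time: 67.15
tool_pos: [0.4538, 0.1548, 0.0468]
eef_rot: [0.0, 0.72, 0.694, 0.002]
force: [-0.7, -0.5, 6.5]
opening: 0.0357
grip_force: 49.2
```

```bash
python3 -c "
from h import *
go(.452,.155,.043,-2)"
```

```text
t 67.2 p [0.4538 0.1548 0.0468] yaw -2.1 tilt 0.28 F [-0.7 -0.5  6.5] open 35.7 g 49.2 q [-0.46  0.36  0.05  2.14 -0.03  0.64 -0.42]
move [ 0.1 -1.9  3.8] norm 4.0 turn z -0.05889225179690527
full rotvec deg [ 0.22 -0.18 -0.06]
```

Call:
{"name": "send_rows", "arguments": {
  "series": [0, 0, 0, -10, 0, 0, 0, 0, 0, 0, -25, 0, 0, 0, 0, 0, 0, -25, 0, 0, 0, 0, 0, 0, -25, 0, 0, 0, 0, 0, 0, -25, 0, 0, -6.4, 0, 0, 0, 0, 0, 0, 0]
}}

```text
time: 67.75
tool_pos: [0.4548, 0.1552, 0.1592]
eef_rot: [0.001, 0.68, 0.734, 0.005]
force: [0.8, -0.5, -1.8]
opening: 0.0356
grip_force: 49.6
```

```bash
python3 -c "
from tr import *
x,y,a=tray()
go(.49,-.17,.155,a)"
```

```text
tray 0.4808 -0.1618 size 0.26 0.183 yaw 4.3
t 67.8 p [0.4535 0.1547 0.1573] yaw 4.3 tilt 0.38 F [ 0.6  0.9 -2. ] open 35.5 g 49.6 q [-0.46  0.2   0.05  2.04 -0.01  0.9  -0.33]
move [-326.5   12.2    1.2] norm 327.0 turn z 0.00970301117189365
full rotvec deg [ 0.32 -0.2   0.01]
```

Call:
{"name": "send_rows", "arguments": {
  "series": [0, -40.8, 1.5, 0, 0, 0, 0, 0, -40.8, 1.5, 0, 0, 0, 0, 0, -40.8, 1.5, 0, 0, 0, 0, 0, -40.8, 1.5, 0, 0, 0, 0, 0, -40.8, 1.5, 0, 0, 0, 0, 0, -40.8, 1.5, 0, 0, 0, 0, 0, -40.8, 1.5, 0, 0, 0, 0, 0, -40.8, 1.5, 0, 0, 0, 0, 0, 0, -25, 0, 0, 0, 0, 0, 0, -25, 0, 0, 0, 0, 0, 0, -22, 0, 0, 0, 0, 0, 0, 0, 0, 0, 0, 0, 0, 0, 0, 0, 0, 0, 0]
}}

```text
time: 69.1
tool_pos: [0.4169, -0.1755, 0.1541]
eef_rot: [-0.001, 0.68, 0.733, 0.001]
force: [-0.7, -0.1, -1.9]
opening: 0.0355
grip_force: 49.7
```

```bash
python3 -c "
from h import *
go(.414,-.178,.050,4.3)"
```

```text
t 69.1 p [ 0.4169 -0.1755  0.1541] yaw 4.3 tilt 0.15 F [-0.7 -0.1 -1.9] open 35.5 g 49.7 q [ 0.06  0.16  0.28  2.11 -0.06  0.88  0.44]
move [ -2.5  -3.2 104.1] norm 104.0 turn z -0.035383337103809254
full rotvec deg [ 0.05 -0.14 -0.04]
```

Call:
{"name": "send_rows", "arguments": {
  "series": [0, -2.5, -3.2, 25, 0, 0, 0, 0, 0, 0, 25, 0, 0, 0, 0, 0, 0, 25, 0, 0, 0, 0, 0, 0, 20, 0, 0, 0, 0, 0, 0, 7, 0, 0, 0, 0, 0, 0, 0, 0, 0, 0]
}}

```text
time: 69.7
tool_pos: [0.4146, -0.1779, 0.0518]
eef_rot: [-0.001, 0.68, 0.733, 0.001]
force: [0.2, -0.8, -1.1]
opening: 0.0356
grip_force: 49.5
```

```bash
python3 -c "
from h import *
go(.414,-.178,.050,4.3)"
```

```text
t 69.7 p [ 0.4146 -0.1779  0.0518] yaw 4.4 tilt 0.15 F [ 0.2 -0.8 -1.1] open 35.6 g 49.5 q [ 0.1   0.32  0.25  2.2  -0.14  0.63  0.53]
move [-0.1 -0.6  1.8] norm 2.0 turn z 0.056995582280904955
full rotvec deg [-0.02 -0.14  0.06]
```

Call:
{"name": "send_rows", "arguments": {
  "series": [0, 0, 0, 2.5, 0, 0, 0, 0, 0, 0, 0, 0, 0, 0, 50, 0, 0, 0, 0, 0, 0, 50, 0, 0, 0, 0, 0, 0, 50, 0, 0, 0, 0, 0, 0, 50, 0, 0, -20, 0, 0, 0, 50, 0, 0, -30, 0, 0, 0, 60, 0, 0, -30, 0, 0, 0, 60, 0, 0, -40, 0, 0, 0, 60, 0, 40, -30, 0, 0, 0, 60, -40, 0, 0, 0, 0, 0, 60, -40, 0, 0, 0, 0, 0, 60, -40, 0, 0, 0, 0, 0, 60, -40, 0, 0, 0, 0, 0, 60, -40, 0, 0, 0, 0, 0, 60, 0, 0, 0, 0, 0, 0]
}}

```text
time: 71.3
tool_pos: [0.4676, -0.3814, 0.2001]
eef_rot: [0.001, 0.683, 0.731, -0.001]
force: [-0.5, 0.4, 0.4]
opening: 0.0602
grip_force: 0.0
```

```bash
python3 -c "
from tr import *
tray()
import hd
d=cap('top');c=cap('side');f=lambda im,u,v:cv2.resize(im[v:v+130,u:u+130],(400,400),interpolation=2)
cv2.imwrite('pics/c10.png',np.hstack([f(d['pixels'],365,165),f(c['pixels'],350,180)])[:,:,::-1])"
```

```text
tray 0.481 -0.1621 size 0.26 0.184 yaw 4.1
head shift px 0.0 0.0 score 1.0
px for 41,47,51 mm [array([0.9, 9.9]), array([ 1. , 11.3]), array([ 1.1, 12.4])]
```

View pics/c10.png

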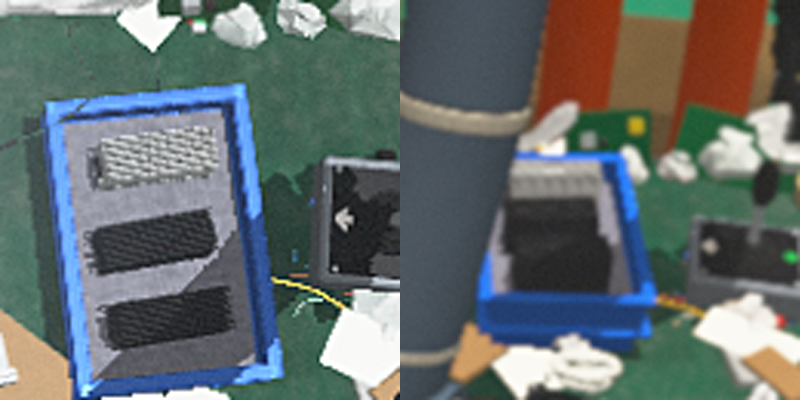

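All three heat sinks stand upright on the floor of the upper tray (silver at (160,155), black at (155,240) and (170,315) in the crop). The stick is centred and the hand is clear of everything, so I'm handing in.

```bash
python3 -c "
from rig import ctrl
print(ctrl.job_done())"
```

```text
the job is handed in; nothing more can be done
None
```

All three heat sinks were tested in order (sink 1, 2, 3) and stand upright on the floor of the upper blue tray with the stick back at centre; the job is handed in at about 71 s of the 210 s, and it returned no verdict.

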